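# Hang a brake pad and angle the inspection mirror

## Robot

A 7-joint arm with a two-finger parallel gripper is mounted at the origin on the work surface. World frame = base frame: x ahead of the robot, y to its left, z up, the work surface at z = 0. Lengths are in m, angles in degrees, forces in N, time in s.
With the tool pointing down it reaches from about 0.425 to 0.925 m from the base axis. Payload 6.8 kg.
Tool frame: the origin (TCP) lies at the very end of the fingers, on their centre line; the grasp point (between the pads) lies 19 mm behind it; x points along the fingers, y is the direction in which the jaws open and shut, and the axes are right-handed (so a half turn about x gives the same grasp; the last joint's range is limited). The gripper opens to 88 mm and grips with 3 to 60 N. Pads are 20 mm wide; open, the fingers measure 115 mm over their backs; the gripper's body (75 mm by 178 mm) begins 61 mm behind the grasp point.
Start: joints at [71.098, 27.33, 1.283, 89.118, -0.659, 63.558, -4.761], TCP at [0.148, -0.658, 0.223] pointing down, gripper open.
Joint ranges: [-169.35, 169.35], [-19.33, 120.38], [-80.79, 83.38], [13.8, 139.57], [-78.32, 258.32], [9.67, 109.79], [-169.56, 169.56]. Speed limits (degrees/s): [136.94, 136.94, 180, 180, 180, 180, 180].

## Interface

Orientations are given as a 3x3 rotation matrix whose columns are the frame's x, y, z axes.
In Python, from plant import * gives the robot as it stands. The module is installed in compiled form; this text tells all that it offers.
- The arm moves only by the tool step_arm, never from a script. Its argument "plan" is a list that holds one entry, the list of rows, each a list of 6 numbers: the shift along the tool's x, y, z in cm, then the turn, a rotation vector about the tool's x, y, z in rad. A call has 1 to 8 rows; each row shifts and turns the pose as measured when the row begins, along the tool's axes as they then stand; what a row does not reach is not made up. A row lasts 1/8 s, in which the tool goes at most 62.5 mm and 10.7 degrees, less where a joint would pass 70% of its speed; a pose out of reach is approached as far as the arm can. A call with a gripper value outside its range is refused whole. "gripper" is the finger opening in cm, from 0 to 8.78, set as the call begins (left out, the last holds). The fingers move at their own pace and stop on an object; "squeeze" is the grip in N (left out, the last holds). Time passes only in rows, so rows that do not move let the fingers close. It gives the time, the measured TCP pose, the force and the opening at its end, in the units of the state.
- state(): the state, without advancing time (a new reading comes with each control period).
- camera(name): name is "scene" or "top" or "wrist"; returns a dict with "img" (420x560x3 uint8, blue, green, red), "fx", "fy", "cx", "cy" (pixels), "R" (3x3) and "t" (3): a world point X has camera coordinates R X + t; the wrist camera has in their place "mount" (4x4, takes a point from camera to tool coordinates, whose origin is the TCP and whose axes are the tool frame's). Camera axes: x right, y down, z forward; pixel columns grow to the right and rows downward; lengths in m; the calibration is good to about 2 mm. A picture is of the moment at which its call begins: read the wrist's pose just before it. There is no depth.
- finish_job(): hands the job in, once; it reports no verdict.
Trained networks look in a picture, given as the dict that the camera call returned (one of the last four; its "shot" number tells which), for a name from the list of things; names that differ only in an ending like _2 or _b are one class to them, and where a whole thing is asked for, a point or a joint stands for the part that bears it (a point fixed in the world has none). Each returns a list of dicts, best first, with "score" (0 to 1); they miss things now and then, are a little off and sometimes report something else, mostly with a low value. They report only what shows in the picture. A call takes as long as a camera call.
- look_for(query, picture): "point" ([x, y, z] in m, in the coordinates of the camera as it stood for that picture, good to about 4 mm: the middle of the surface that is visible of it).
The state is a dict: "time": time; "qpos": joint angles; "qvel": joint speeds; "tau": joint torques, N m; "tool_pos": TCP position; "tool_rot": TCP orientation; "force": force on the tool from outside, world axes, zero at the start; "torque": the same for the moment, N m; "grip_width": opening from 0.0 (shut) to 1.0 (fully open).
Only numpy, scipy, OpenCV 4.12 (cv2) and the standard library are available. Lean on these libraries where they do the work, as an engineer would, in place of code of your own. Each camera call takes 0.05 s, during which the arm holds its last target.

## Task

Take the brake pad with the tall eyed tab out of the rack and hang it by its eye on the peg of the hanging stand (the post with a single peg), lining towards the mirror, and let go of it. Then take the upright pin on the mirror's lever and turn the mirror until the little camera sees the round steel wear mark in the middle of the hung pad's lining: the pointer under the mirror, which shows where the reflected view goes, must aim at the mark to within 2 cm. Finish while still holding the mirror there by the lever pin (it springs back if let go), and leave the other pads and the things on the bench where they are.

Things in the scene. Friction and masses are not known exactly. Their poses are not given: they have to be found in the camera images.
- pad: Brake pad to hang, the only one with a tall tab; loose, 300 g, upright in a rack slot, underside 8 mm above the bench. Origin: centre of the steel plate's underside; z up, y along its width. Plate 6 mm thick (x), 80 wide, 45 high; lining 12 mm thick on its -x face. A tab 36 mm wide, 6 thick rises to 115 mm above the origin, with an eye and 38 mm of plain tab above it to grip across the thickness.
- pad_eye (a point): Centre of the pad's eye, a through hole of 21 mm diameter along the pad's x axis, 66 mm above the pad's origin. Axes as the pad's.
- pad_mark (a point): The wear mark: round steel disc of 14 mm diameter in the middle of the lining's face, 16.5 mm to -x and 22.5 mm above the pad's origin.
- rack: Fixed rack, 190 mm (its x) by 110 mm (its y), origin at the centre of its underside. Three slots at x = -55, 0 and 55 mm, each 24 mm wide between steel cheeks that reach 38 mm above the bench; slot floor at 8 mm. The pads stand in them, axes parallel to the rack's; lift straight up by 40 mm or more to clear.
- peg_root (a point): Where the hanging peg's axis meets the front face of the fixed post, 130 mm above the bench. Axes: z up; the peg points to -x. The post is 30 mm wide (y), 16 mm thick (x 0 to 16 mm) and ends 9 mm above this point; nothing stands higher. Base plate 12 mm high, x from -10 to 100 mm, 100 mm wide.
- peg_tip (a point): Tip of the peg, a plain steel rod of 10 mm diameter, 55 mm out from the post and about 8 mm higher than its root (it rises 8 degrees). A hung pad's eye centre comes to rest about 5 mm below the peg's axis; it may hang anywhere along the peg.
- mirror_axis (a point): Point on the mirror's vertical hinge axis at the middle of the mirror, 80 mm above the bench. Axes are those of the fixed mirror stand: x points level to the camera lens, z up. The mirror is 76 mm wide and 56 mm high (from 52 to 108 mm above the bench), its reflecting face on the hinge axis.
- lens (a point): Front of the small black inspection camera's lens, 140 mm from the hinge axis and 80 mm above the bench; the camera looks at the mirror.
- mirror: Turning mirror with its lever; origin on the vertical hinge at bench height, x axis = mirror normal. It turns 0 to 1.4 rad from the stand's x axis: at 0 the face looks straight at the lens (rest, at its stop); it turns counter-clockwise from above, to the hanging stand. A light spring (0.06 to 0.15 N m) returns it. The reflected sight turns twice as far: the angle needed is half that between lens and mark at the hinge, seen from above.
- lever_pin (a point): Top centre of the lever's upright round steel pin: 12 mm diameter, 44 mm tall (116 to 160 mm above the bench), 60 mm behind the hinge axis (at x = -60 mm of the mirror), on a flat arm 12 mm wide. It is free to be gripped at any yaw and can turn between the fingers.
- pointer: Flat steel pointer, 90 mm long, about 26 mm above the bench under the mirror, geared to turn about the hinge axis by twice the mirror's angle. Origin on the hinge axis; its x axis is the reflected line of sight. The mark is seen when it lies within 20 mm (level) of this line extended.
- short_pad_a: Bystander: loose brake pad without tall tab or eye, 59 mm high and 88 mm wide, in a rack slot.
- short_pad_b: Bystander: loose brake pad without tall tab or eye, 59 mm high and 74 mm wide, in a rack slot.
- wrench: Bystander: spanner lying flat on the bench.
- screwdriver: Bystander: screwdriver lying on the bench.
- hub_ring: Bystander: flat plastic centring ring, 66 mm across, 12 mm high.
- sealant_can: Bystander: upright can, 60 mm across, 130 mm high.
- weight_jar: Bystander: jar, 70 mm across, 90 mm high.
- socket: Bystander: upright steel socket, 30 mm across, 38 mm high.

How it is judged (in metres and radians):
On the way, in this order (a step that is already met when the one before it is completed fails the run):
1. the pad hangs by its eye on the peg, lining towards the mirror, let go and at rest (x of pad_eye in the frame of peg_root between -0.055 and 0.004 m and y of pad_eye in the frame of peg_root between -0.012 and 0.012 m and z of pad_eye in the frame of peg_root between -0.016 and 0.012 m and angle between pad's own z axis and vertical below 0.3 rad and x of mirror_axis in the frame of pad below -0.02 m and contact force between the fingers and pad below 0.1 N and linear speed of pad below 0.05 m/s), for 0.3 s.
2. the mirror is held by its lever so that the camera's reflected line of sight meets the mark (x of pad_mark in the frame of pointer above 0.05 m and y of pad_mark in the frame of pointer between -0.02 and 0.02 m and angular speed of mirror below 0.1 rad/s and contact force between the fingers and mirror above 0.3 N and distance between the grasp point and lever_pin below 0.06 m), for 0.5 s.
At the end, for the whole second after the job is handed in: Pad upright (0.3 rad), untouched and still, its eye on the peg (12 mm sideways, 16 mm below to 12 mm above the peg root level), lining side to the mirror; mark within 20 mm, level, of the pointer line; mirror under 0.1 rad/s, fingers on it (over 0.3 N), grasp point within 60 mm of the pin top (all of step 1 and all of step 2); the arm keeps its last pose, push and grip.
It fails at once if another pad or a thing on the bench is moved by more than 3 cm (distance of any of short_pad_a, short_pad_b, wrench, screwdriver, hub_ring, sealant_can, weight_jar, socket from where it was at the start of the episode above 0.03 m).
It also fails if it takes over 61 s, if anything falls off the work surface, if the arm or the gripper's body presses on something with over 40 N, if the wrist force passes 120 N, or if a joint passes its speed limit or range.

## Working session

There is one attempt and no reset: what is moved stays moved. The work goes in short steps, Python scripts to look and compute and a tool call to move; the robot and the scene stay as the last step left them, time stands still between calls to the robot, and variables do not carry over. Pictures are saved under pics/ and viewed, and the job is handed in when it is done.

Besides the shell and the picture viewer there is one more tool, called after "Request:" as name(argument=value, ...), one argument or row to a line, values as JSON. step_arm: Moves the arm, as the interface text tells. Its arguments: {"type":"object","properties":{"plan":{"type":"array","items":{"type":"array","items":{"type":"array","items":{"type":"number"}}}},"gripper":{"type":"number"},"squeeze":{"type":"number"}},"required":["plan"]}

```bash
mkdir -p pics
cat > h.py <<'E'
from plant import *
import numpy as np, cv2
def snap(name,tag):
    s=state(); p=camera(name); cv2.imwrite(f'pics/{tag}.png',p['img']); 
    if name=='wrist':
        T=np.eye(4);T[:3,:3]=np.array(s['tool_rot']);T[:3,3]=s['tool_pos']
        M=T@np.array(p['mount']); p['c2w']=M
    else:
        M=np.eye(4);R=np.array(p['R']);M[:3,:3]=R.T;M[:3,3]=-R.T@np.array(p['t']);p['c2w']=M
    return p
def find(q,p,n=3):
    orig={k:v for k,v in p.items() if k!='c2w'}
    out=[]
    for r in look_for(q,orig)[:n]:
        c=np.array(r['point']);w=p['c2w'][:3,:3]@c+p['c2w'][:3,3]
        px=(p['fx']*c[0]/c[2]+p['cx'],p['fy']*c[1]/c[2]+p['cy'])
        out.append((round(r['score'],2),w.round(4).tolist(),[round(v) for v in px]))
    return out
E
python3 - <<'E'
from h import *
print(state())
for n in ['scene','top','wrist']:
    p=snap(n,n+'0')
    print(n,p['c2w'].round(3).tolist(),p['fx'],p['cx'],p['cy'])
    for q in ['pad','pad_eye','pad_mark','rack','peg_root','peg_tip','mirror_axis','lens','mirror','lever_pin','pointer','short_pad_a','sealant_can','weight_jar','socket','hub_ring','wrench','screwdriver']:
        try: print(q,find(q,p,2))
        except Exception as e: print(q,repr(e)[:100])
E
```

```text
{'time': 0.0, 'qpos': array([71.09760745, 27.3746961 ,  1.28088218, 89.17498605, -0.65805015,
       63.55752633, -4.76098033]), 'qvel': array([-0.01955579, -0.04382647, -0.03303356, -0.00579282,  0.033056  ,
       -0.00062241,  0.11429888]), 'tau': array([ 3.39256057e-04, -5.82844198e+01,  1.53426301e+00, -2.72606313e+01,
       -5.44405519e-02,  1.69574650e-02,  2.00510499e-04]), 'tool_pos': array([ 0.14834377, -0.65791034,  0.2217194 ]), 'tool_rot': array([[-5.27006791e-04,  2.20013606e-01, -9.75496661e-01],
       [ 1.66112809e-03, -9.75495258e-01, -2.20014187e-01],
       [-9.99998481e-01, -1.73637388e-03,  1.48621845e-04]]), 'force': array([-0.24171588, -0.27537409, -1.09933734]), 'torque': array([-0.02585927,  0.03004085, -0.02970559]), 'grip_width': 1.0006603121637467}
scene [[-0.762, 0.389, -0.517, 1.208], [0.647, 0.478, -0.594, 0.722], [0.015, -0.787, -0.616, 0.849], [0.0, 0.0, 0.0, 1.0]] 540.62742965684 282.4894945425917 212.2165054766664
pad [(0.8, [0.5006, -0.2194, 0.0623], [251, 172])]
pad_eye [(0.97, [0.5033, -0.2197, 0.0556], [250, 174])]
pad_mark [(0.59, [0.5001, -0
[... 2244 characters left out ...]
t [(0.47, [0.5118, 0.018, 0.1166], [276, 230]), (0.39, [0.3869, 0.1383, 0.0351], [232, 279])]
hub_ring [(0.59, [0.6746, 0.1409, 0.0133], [235, 177]), (0.33, [0.6727, 0.3091, 0.0928], [169, 171])]
wrench [(0.66, [0.3398, 0.1463, 0.0128], [229, 296])]
screwdriver [(0.64, [0.7211, -0.2907, 0.0238], [385, 162])]
wrist [[0.219, -0.943, -0.251, 0.217], [-0.976, -0.211, -0.057, -0.643], [0.001, 0.257, -0.966, 0.385], [0.0, 0.0, 0.0, 1.0]] 310.51320113932786 279.03697898733174 205.9087829117521
pad []
pad_eye []
pad_mark []
rack []
peg_root []
peg_tip []
mirror_axis []
lens []
mirror []
lever_pin []
pointer []
short_pad_a []
sealant_can []
weight_jar []
socket []
hub_ring []
wrench []
screwdriver []
```

View pics/scene0.png

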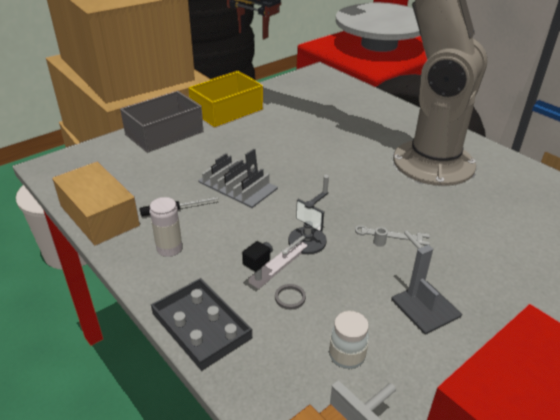

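View pics/top0.png

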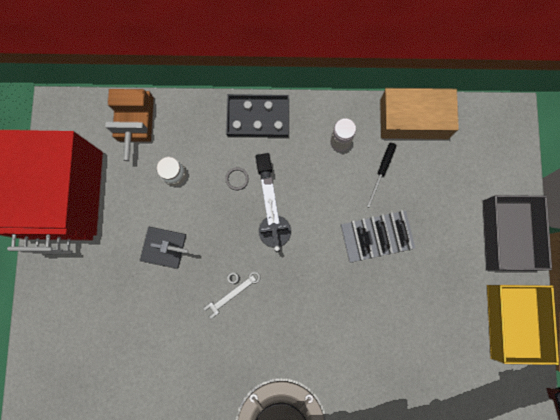

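Run:
```python
import cv2
a=cv2.imread('pics/scene0.png');cv2.imwrite('pics/s_a.png',cv2.resize(a[140:280,200:360],None,fx=5,fy=4.2,interpolation=2)[:600,:800])
cv2.imwrite('pics/s_b.png',cv2.resize(a[240:360,340:500],None,fx=5,fy=5,interpolation=2))
a=cv2.imread('pics/top0.png');cv2.imwrite('pics/t_a.png',cv2.resize(a[180:300,320:460],None,fx=5,fy=5,interpolation=2))
cv2.imwrite('pics/t_b.png',cv2.resize(a[180:300,140:300],None,fx=5,fy=5,interpolation=2))
```

```text
(no output)
```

View pics/s_a.png

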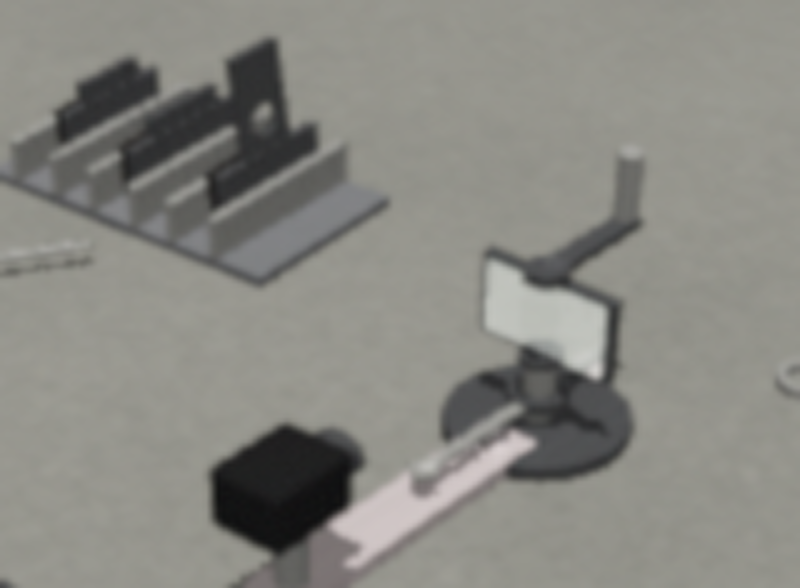

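View pics/s_b.png

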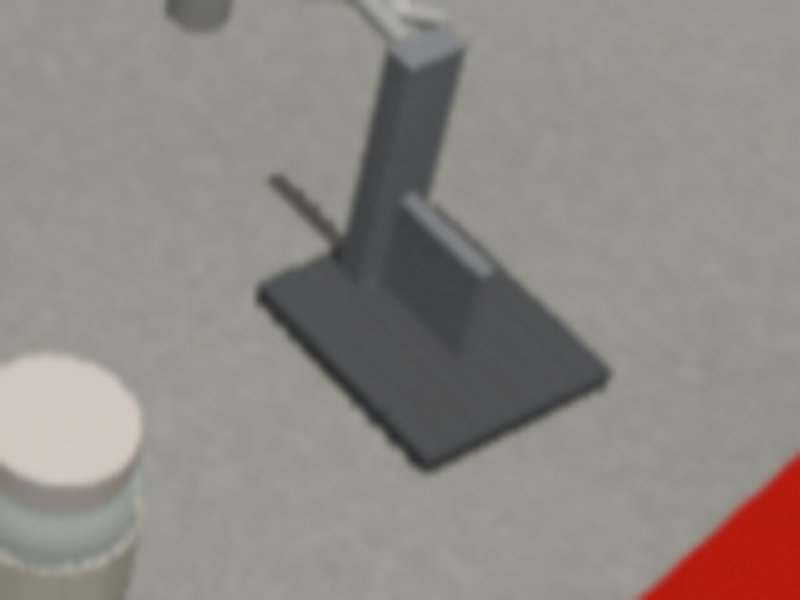

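View pics/t_a.png

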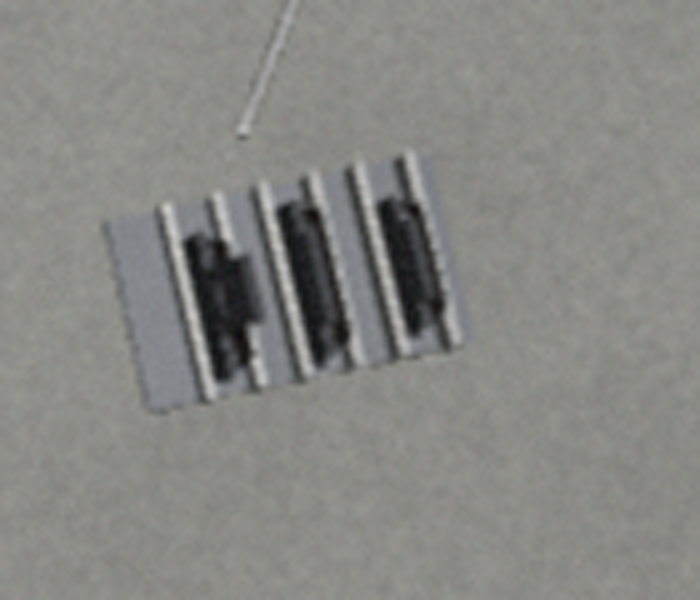

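View pics/t_b.png

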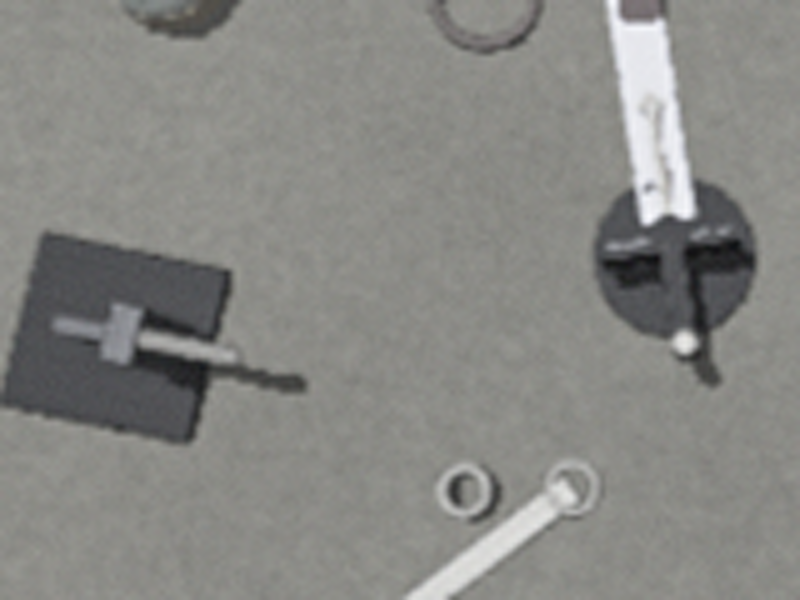

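The images show the tall-tab pad in the rack slot nearest the mirror. The peg points roughly along -y, and the pin is behind the mirror. I'll move the wrist camera over the rack next.

Request:
step_arm(
  plan=[
    [[-0.6,-4,-4,0,0,0],[-0.6,-4.2,-4.3,0,0,0],[-0.6,-4.2,-4.3,0,0,0],[-0.6,-4.2,-4.3,0,0,0],[-0.6,-4.2,-4.3,0,0,0],[-0.6,-4.2,-4.3,0,0,0],[-0.6,-4.2,-4.3,0,0,0],[-0.6,-4.2,-4.3,0,0,0]],
  ],
)

```text
time: 3.85
tool_pos: [0.4132, -0.2507, 0.2717]
tool_rot: [[0.002, 0.211, -0.978], [-0.005, -0.978, -0.211], [-1.0, 0.005, -0.001]]
force: [1.3, -0.3, 0.4]
grip_width: 1.0
```

Run:
```python
from h import *
p=snap('wrist','w1');print(state()['tool_pos'],state()['tool_rot'].round(3).tolist(),state()['time'])
for q in ['pad','pad_eye','pad_mark','rack','lever_pin']: print(q,find(q,p,2))
cv2.imwrite('pics/w1b.png',cv2.resize(p['img'],(800,600)))
```

```text
[ 0.41849624 -0.24270447  0.27277656] [[0.005, 0.221, -0.975], [-0.002, -0.975, -0.221], [-1.0, 0.003, -0.005]] 3.9
pad [(0.96, [0.4979, -0.2292, 0.0532], [275, 108])]
pad_eye [(0.68, [0.4949, -0.2245, 0.054], [270, 110])]
pad_mark [(0.86, [0.4965, -0.2262, 0.0544], [272, 109])]
rack [(0.94, [0.5164, -0.2549, 0.0062], [297, 100])]
lever_pin [(0.79, [0.5133, 0.0168, 0.1145], [16, 30])]
```

View pics/w1b.png

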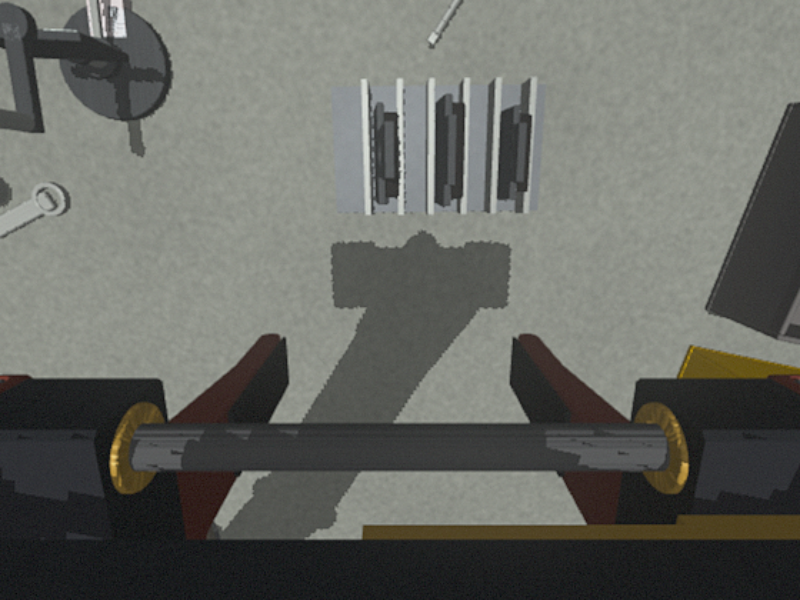

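Run:
```python
import cv2
a=cv2.imread('pics/w1.png');cv2.imwrite('pics/w1c.png',cv2.resize(a[45:160,220:390],None,fx=4.7,fy=4.7,interpolation=2))
```

```text
(no output)
```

View pics/w1c.png

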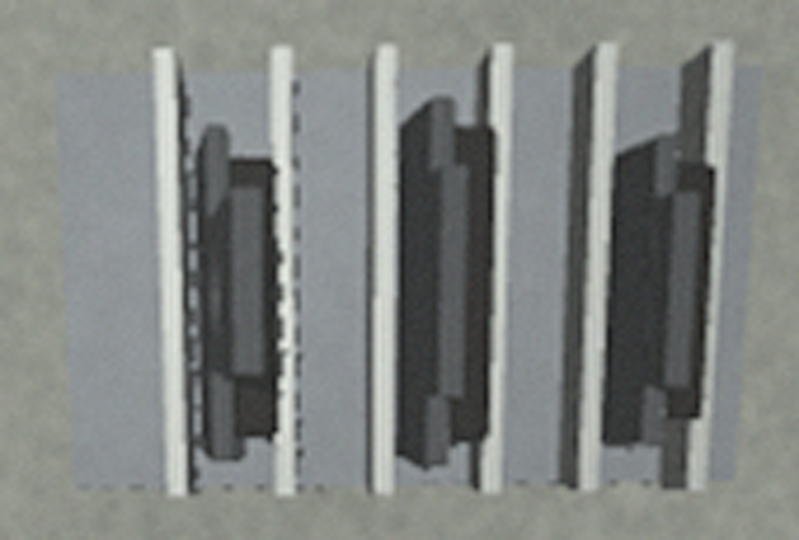

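```bash
cat >> h.py <<'E'
def atz(p,u,v,z):
    M=p['c2w'];d=M[:3,:3]@np.array([(u-p['cx'])/p['fx'],(v-p['cy'])/p['fy'],1]);return M[:3,3]+d*(z-M[2,3])/d[2]
def proj(p,X):
    M=np.linalg.inv(p['c2w']);c=M[:3,:3]@np.array(X)+M[:3,3];return [p['fx']*c[0]/c[2]+p['cx'],p['fy']*c[1]/c[2]+p['cy']]
def tri(ps,uvs):
    A=np.zeros((3,3));b=np.zeros(3);L=[]
    for p,(u,v) in zip(ps,uvs):
        M=p['c2w'];d=M[:3,:3]@np.array([(u-p['cx'])/p['fx'],(v-p['cy'])/p['fy'],1]);d/=np.linalg.norm(d)
        P=np.eye(3)-np.outer(d,d);A+=P;b+=P@M[:3,3];L.append((P,M[:3,3]))
    X=np.linalg.solve(A,b);return X,[np.linalg.norm(P@(X-c)) for P,c in L]
E
python3 - <<'E'
from h import *
s=state();p=snap('wrist','w2');print(s['tool_pos'],s['time'])
f=lambda x,y,z:atz(p,220+x/4.7,45+y/4.7,z).round(4)
print('tab',f(248,188,.123),f(248,378,.123),'tab sides',f(232,282,.123),f(266,282,.123))
print('plate shoulders',f(215,130,.053),f(226,455,.053))
print('cheek1',f(164,50,.038),f(178,490,.038),'cheek2',f(282,50,.038),f(285,490,.038))
t=camera('top');R=np.array(t['R'])
E
```

```text
[ 0.41152718 -0.25351546  0.2709428 ] 4.15
tab [ 0.5133 -0.227   0.123 ] [ 0.4774 -0.2344  0.123 ] tab sides [ 0.4951 -0.2274  0.123 ] [ 0.4966 -0.2342  0.123 ]
plate shoulders [ 0.5319 -0.214   0.053 ] [ 0.4568 -0.2319  0.053 ]
cheek1 [ 0.5493 -0.197   0.038 ] [ 0.4442 -0.221   0.038 ] cheek2 [ 0.5555 -0.2256  0.038 ] [ 0.4502 -0.2489  0.038 ]
```

Run:
```python
from h import *
for i in range(4):
    s=state();print(s['time'],s['tool_pos'].round(4),s['qvel'].round(1)); s=state();print(s['tool_pos'].round(4));camera('wrist')
```

```text
4.25 [ 0.4113 -0.2538  0.2708] [ 0.1  0.  -0.2 -0.1 -0.1 -0.1 -0.1]
[ 0.4113 -0.2538  0.2708]
4.3 [ 0.4114 -0.2537  0.2708] [-0.  -0.  -0.4 -0.1 -0.1 -0.1 -0.1]
[ 0.4114 -0.2537  0.2708]
4.35 [ 0.4115 -0.2535  0.2709] [-0.2  0.  -0.4 -0.1  0.1 -0.  -0. ]
[ 0.4115 -0.2535  0.2709]
4.4 [ 0.4117 -0.2533  0.2709] [-0.1  0.  -0.5 -0.2 -0.   0.1 -0.1]
[ 0.4117 -0.2533  0.2709]
```

Run:
```python
import cv2
a=cv2.imread('pics/w2.png');cv2.imwrite('pics/w2c.png',cv2.resize(a[40:160,220:380],None,fx=5,fy=5,interpolation=2))
```

```text
(no output)
```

View pics/w2c.png

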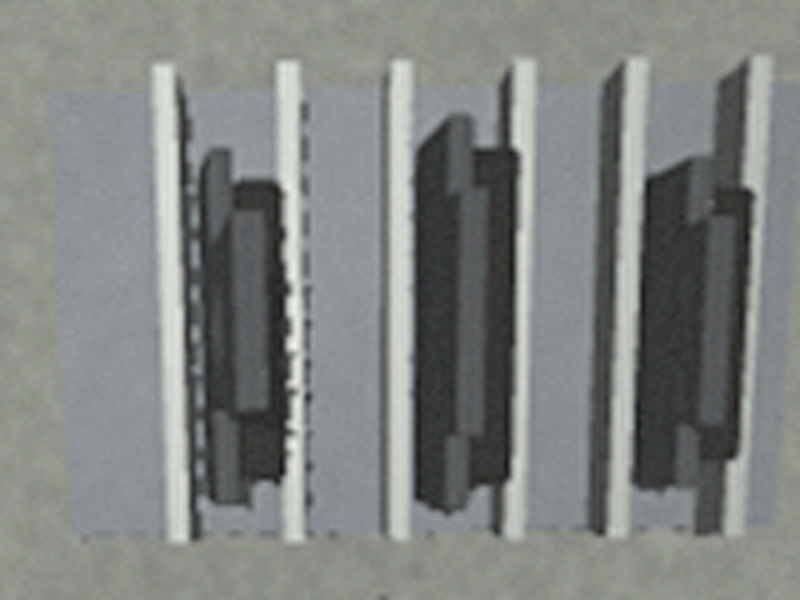

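Run:
```python
from h import *
s=state();p=snap('wrist','w3');print(s['tool_pos'],s['tool_rot'].round(4).tolist(),s['time'])
f=lambda x,y,z:atz(p,220+x/5,40+y/5,z).round(4)
print('tab',f(250,208,.123),f(252,410,.123),'tab sides',f(233,309,.123),f(268,309,.123))
print('plate shoulders',f(218,150,.053),f(232,505,.053))
print('cheek1',f(164,65,.038),f(178,540,.038),'cheek2',f(288,65,.038),f(293,540,.038))
a=p['img'];cv2.imwrite('pics/w3c.png',cv2.resize(a[40:160,220:380],None,fx=5,fy=5,interpolation=2))
np.save('p3.npy',{k:p[k] for k in ('c2w','fx','fy','cx','cy')},allow_pickle=True)
g=f(251,309,.123);d=np.array([g[0],g[1],.17])-s['tool_pos'];print('delta tool to z.17',(s['tool_rot'].T@d*100).round(2))
```

```text
[ 0.41181875 -0.25313641  0.27093215] [[0.0004, 0.2093, -0.9779], [-0.0039, -0.9778, -0.2093], [-1.0, 0.0039, 0.0004]] 4.45
tab [ 0.516  -0.2234  0.123 ] [ 0.4803 -0.2311  0.123 ] tab sides [ 0.4977 -0.2238  0.123 ] [ 0.4991 -0.2303  0.123 ]
plate shoulders [ 0.5345 -0.2105  0.053 ] [ 0.4577 -0.2293  0.053 ]
cheek1 [ 0.5519 -0.1936  0.038 ] [ 0.4455 -0.2174  0.038 ] cheek2 [ 0.558  -0.2218  0.038 ] [ 0.4515 -0.2456  0.038 ]
delta tool to z.17 [10.09 -0.76 -9.01]
```

View pics/w3c.png

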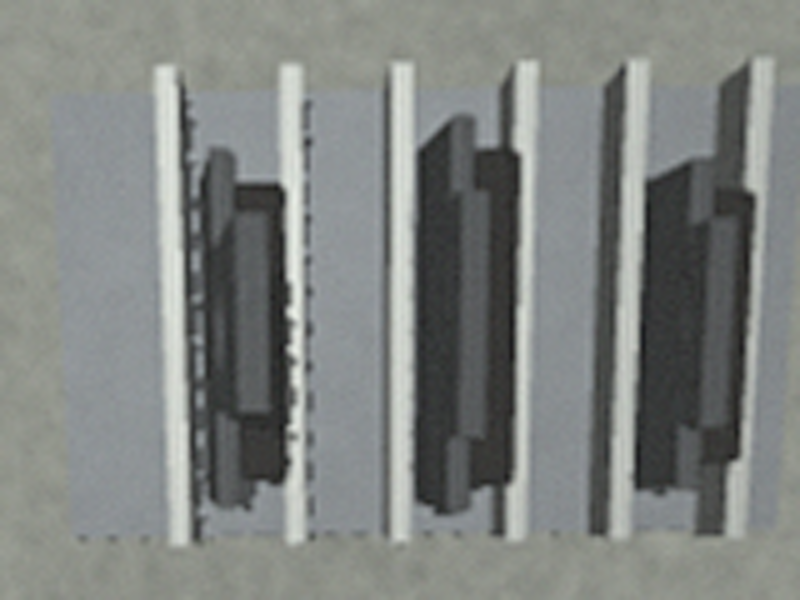

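Request:
step_arm(
  plan=[
    [[2,-0.2,-2,0,0,0],[3,-0.2,-2.8,0,0,0],[3,-0.2,-2.6,0,0,0],[1.5,-0.1,-1.2,0,0,0],[0.5,0,-0.4,0,0,0],[0,0,0,0,0,0]],
  ],
  gripper=5,
)

```text
time: 5.25
tool_pos: [0.5005, -0.2304, 0.1698]
tool_rot: [[0.003, 0.205, -0.979], [-0.006, -0.979, -0.205], [-1.0, 0.007, -0.001]]
force: [-1.0, -0.1, 0.4]
grip_width: 0.57
```

Run:
```python
from h import *
camera('wrist');s=state();p=snap('wrist','w4');print(s['tool_pos'],s['tool_rot'].round(4).tolist(),s['time'])
p3=np.load('p3.npy',allow_pickle=True).item()
print('pred',proj(p,[.516,-.2234,.123]),proj(p,[.4803,-.2311,.123]))
print(find('pad',p),find('lever_pin',p),find('peg_tip',p))
cv2.imwrite('pics/w4b.png',cv2.resize(p['img'],(800,600)))
np.save('p4.npy',{k:p[k] for k in ('c2w','fx','fy','cx','cy')},allow_pickle=True)
```

```text
[ 0.50053177 -0.23064929  0.17011292] [[0.003, 0.2043, -0.9789], [-0.0066, -0.9789, -0.2043], [-1.0, 0.0071, -0.0016]] 5.3
pred [np.float64(272.378288090629), np.float64(203.4033036101109)] [np.float64(273.0472250135299), np.float64(252.0607020616656)]
[(0.73, [0.5107, -0.2278, 0.0541], [277, 191])] [(0.96, [0.5257, -0.0129, 0.073], [19, 125]), (0.73, [0.5227, -0.2551, 0.0063], [304, 176])] [(0.22, [0.5408, 0.0195, 0.0167], [31, 102])]
```

View pics/w4b.png

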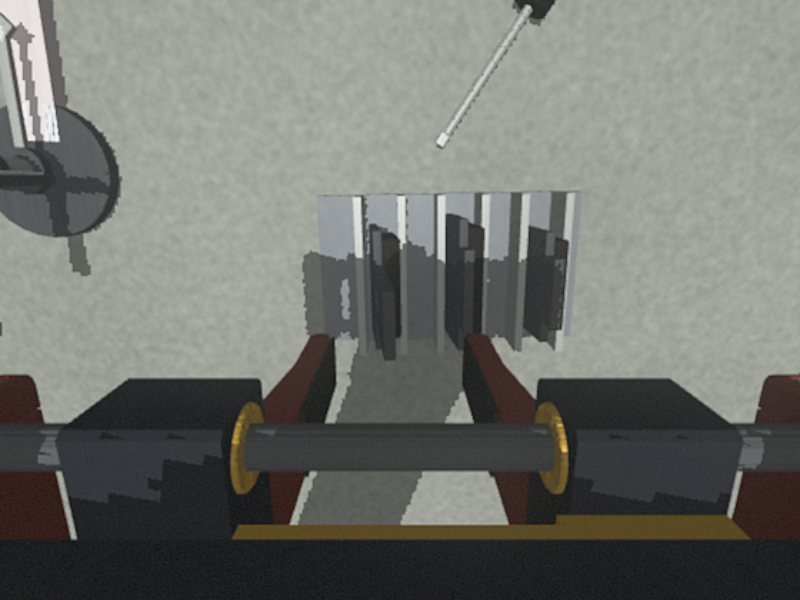

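Request:
step_arm(
  plan=[
    [[2,-0.3,0.1,0,0,0],[2.5,-0.1,0.1,0,0,0],[2,0,0,0,0,0],[1.2,0,0,0,0,0],[0.2,0,0,0,0,0]],
  ],
)

```text
time: 6.12
tool_pos: [0.4994, -0.2297, 0.0929]
tool_rot: [[0.01, 0.202, -0.979], [-0.01, -0.979, -0.202], [-1.0, 0.012, -0.008]]
force: [0.5, -0.4, -0.1]
grip_width: 0.569
```

Run:
```python
from h import *
s=state();p=snap('wrist','w5');print(s['tool_pos'],s['tool_rot'].round(4).tolist(),s['time'],s['force'])
cv2.imwrite('pics/w5b.png',cv2.resize(p['img'][150:330,160:400],None,fx=3.3,fy=3.3,interpolation=2))
```

```text
[ 0.49938998 -0.22972941  0.0929292 ] [[0.0099, 0.2019, -0.9794], [-0.0103, -0.9793, -0.202], [-0.9999, 0.0121, -0.0076]] 6.125 [ 0.45982371 -0.3685242  -0.06602593]
```

View pics/w5b.png

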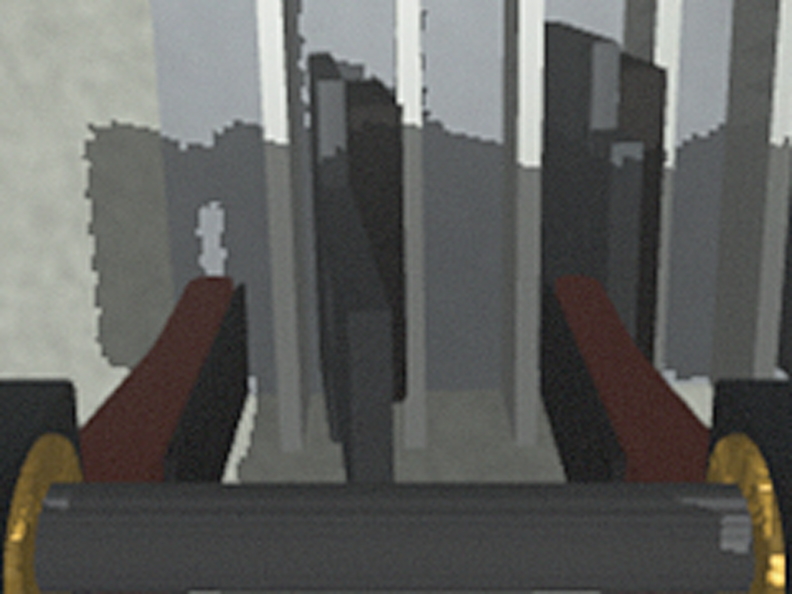

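Request:
step_arm(
  plan=[
    [[0.3,-0.25,0.1,0,0,0],[0,0,0,0,0,0]],
  ],
)

```text
time: 6.42
tool_pos: [0.4989, -0.2277, 0.0912]
tool_rot: [[0.012, 0.202, -0.979], [-0.011, -0.979, -0.202], [-1.0, 0.013, -0.01]]
force: [-1.0, -0.1, 0.1]
grip_width: 0.568
```

Request:
step_arm(
  plan=[
    [[0,0,0,0,0,0],[0,0,0,0,0,0],[0,0,0,0,0,0],[0,0,0,0,0,0],[0,0,0,0,0,0],[0,0,0,0,0,0]],
  ],
  gripper=0,
  squeeze=30,
)

```text
time: 7.18
tool_pos: [0.4989, -0.2239, 0.0922]
tool_rot: [[0.011, 0.203, -0.979], [-0.007, -0.979, -0.204], [-1.0, 0.009, -0.009]]
force: [-4.0, 4.8, 7.4]
grip_width: 0.096
```

Run:
```python
from h import *
s=state();print(s)
```

```text
{'time': 7.175, 'qpos': array([ 29.29896396,  25.19971283, -14.68415877, 112.97281074,
         9.55025305,  42.22854479, -69.32232566]), 'qvel': array([-0.29483432, -0.23371563, -0.8522143 ,  0.25763418, -1.0516271 ,
        0.84791881,  0.12652278]), 'tau': array([  2.26069205, -46.49294257,   0.95869806, -21.59641385,
         1.42686378,  -1.47147417,  -0.0703218 ]), 'tool_pos': array([ 0.49887573, -0.22390341,  0.09223839]), 'tool_rot': array([[ 0.01104454,  0.20341934, -0.97902941],
       [-0.00691178, -0.97905021, -0.20350163],
       [-0.99991512,  0.00901442, -0.00940717]]), 'force': array([-3.97356075,  4.78107504,  7.41130718]), 'torque': array([1.74851909, 0.71537989, 0.06163368]), 'grip_width': 0.09644425912899024}
```

Request:
step_arm(
  plan=[
    [[-0.5,0,0,0,0,0],[-1,0,0,0,0,0],[-1.5,0,0,0,0,0],[-2,0,0,0,0,0],[-2,0,0,0,0,0],[-2,0,0,0,0,0],[-1,0,0,0,0,0],[0,0,0,0,0,0]],
  ],
)

```text
time: 8.18
tool_pos: [0.4945, -0.2204, 0.1942]
tool_rot: [[0.003, 0.205, -0.979], [-0.002, -0.979, -0.205], [-1.0, 0.002, -0.003]]
force: [-0.7, -0.9, -3.7]
grip_width: 0.063
```

Run:
```python
from h import *
s=state();p=snap('wrist','w6');print(s['tool_pos'],s['tool_rot'].round(4).tolist(),s['time'],s['force'],s['grip_width'])
cv2.imwrite('pics/w6b.png',cv2.resize(p['img'],(800,600)))
q=snap('scene','s1');print(find('pad',q),find('pad_eye',q),find('pad_mark',q))
cv2.imwrite('pics/s1c.png',cv2.resize(q['img'][100:260,180:380],None,fx=4,fy=3.75,interpolation=2))
```

```text
[ 0.49449255 -0.22035064  0.19420658] [[0.003, 0.2048, -0.9788], [-0.0016, -0.9788, -0.2048], [-1.0, 0.0022, -0.0026]] 8.175 [-0.69418936 -0.88162055 -3.70699801] 0.06264935549684042
[(0.56, [0.5039, -0.2203, 0.1431], [249, 145])] [(0.96, [0.505, -0.2185, 0.1371], [249, 148]), (0.38, [0.7033, 0.3298, 0.0637], [348, 342])] [(0.57, [0.5017, -0.2176, 0.1417], [250, 146])]
```

View pics/w6b.png

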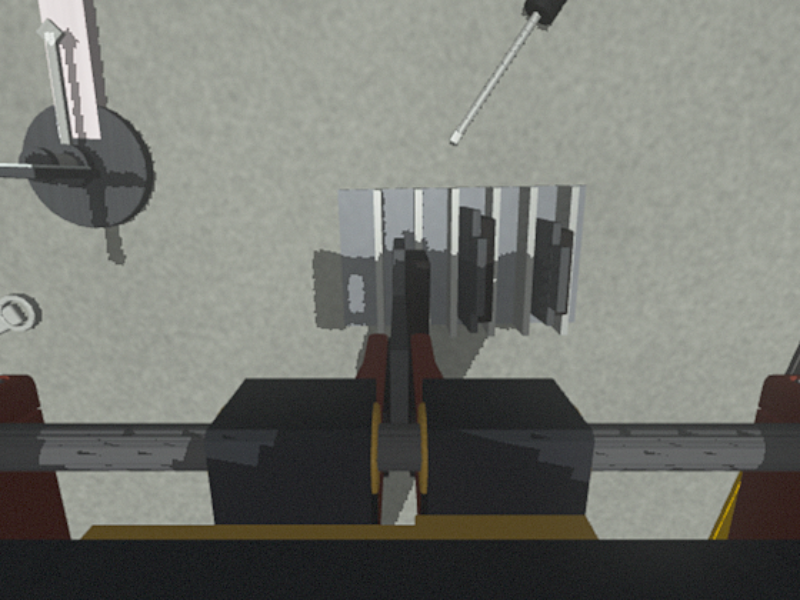

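View pics/s1c.png

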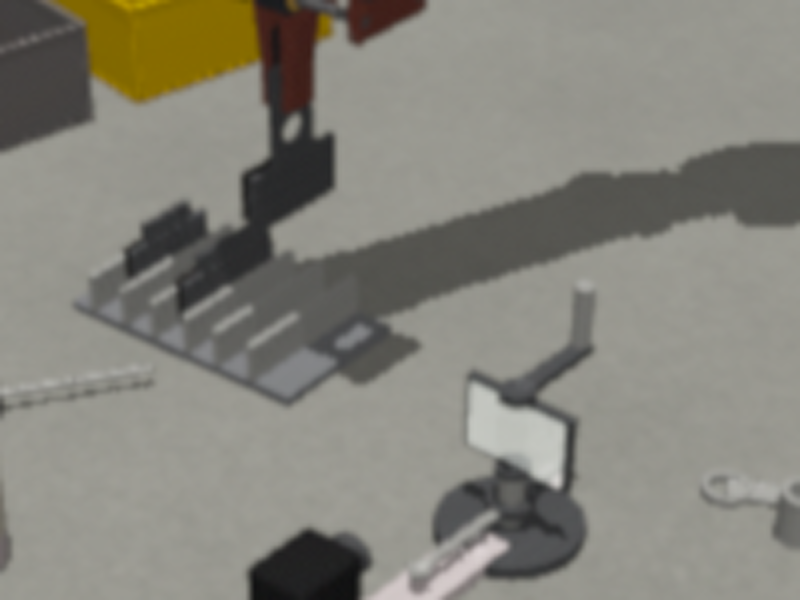

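Run:
```python
from h import *
s=state();q=snap('scene','s2');t=snap('top','t2')
eye=np.array(s['tool_pos'])+np.array([0,0,-.018]);print('eye pred px',proj(q,eye))
tip=atz(t,187.4,251.4,.138);root=atz(t,168.5,248,.13);print('tip',tip,'root',root,np.linalg.norm(tip-root))
print('scene px of them',proj(q,tip),proj(q,root))
pin=atz(t,277,248.6,.16);print('pin',pin,proj(q,pin))
cv2.imwrite('pics/s2c.png',cv2.resize(q['img'][200:340,370:470],None,fx=6,fy=4.2,interpolation=2))
d=np.array([tip[0]-.02,tip[1]-.12,.28])-s['tool_pos'];print((s['tool_rot'].T@d*100).round(2))
```

```text
eye pred px [np.float64(252.28733442855216), np.float64(133.0326598034493)]
tip [0.45327808 0.24081856 0.138     ] root [0.46191173 0.29119695 0.13      ] 0.05173511882539827
scene px of them [np.float64(405.16182285248624), np.float64(229.73790897753332)] [np.float64(421.38738135744205), np.float64(247.0228489815829)]
pin [0.46143237 0.01255674 0.16      ] [np.float64(326.08364107542707), np.float64(174.0029609966867)]
[ -8.75 -34.56  -1.09]
```

View pics/s2c.png

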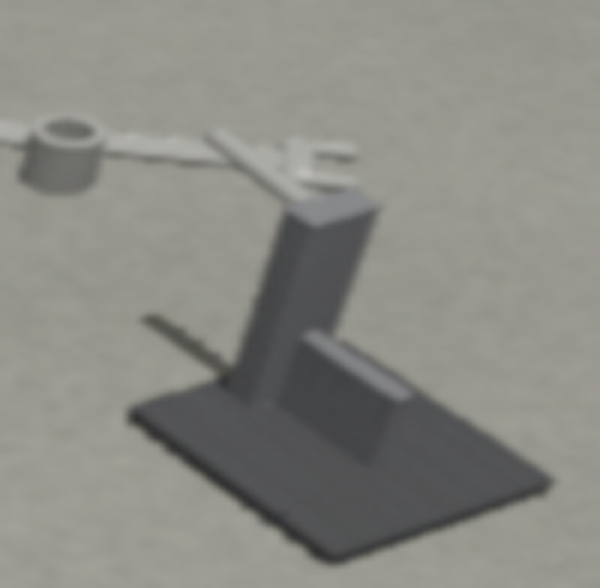

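Request:
step_arm(
  plan=[
    [[-2,0,0,0,0,0],[-3,0,0,0.13,0,0],[-3,0,0,0.14,0,0],[-1,0,0,0.13,0,0],[0,0,0,0,0,0]],
  ],
)

```text
time: 9.15
tool_pos: [0.4928, -0.219, 0.2827]
tool_rot: [[-0.004, -0.202, -0.979], [0.002, -0.979, 0.202], [-1.0, -0.001, 0.004]]
force: [0.3, 0.4, -3.1]
grip_width: 0.068
```

Request:
step_arm(
  plan=[
    [[0,-2,0.6,0,0,0],[0,-4,1.2,0,0,0],[0,-5.5,1.8,0,0,0],[0,-5.5,1.8,0,0,0],[0,-5.5,1.8,0,0,0],[0,-5.5,1.8,0,0,0],[0,-5,1.8,0,0,0],[0,-3,1.2,0,0,0]],
  ],
)

```text
time: 10.15
tool_pos: [0.4354, 0.1751, 0.2777]
tool_rot: [[-0.014, -0.182, -0.983], [0.003, -0.983, 0.182], [-1.0, -0.001, 0.014]]
force: [0.8, -0.1, -3.6]
grip_width: 0.068
```

Request:
step_arm(
  plan=[
    [[0,-1.5,0.5,0,0,0],[0,0,0,0,0,0],[0,0,0,0,0,0]],
  ],
)

```text
time: 10.52
tool_pos: [0.4284, 0.1954, 0.2759]
tool_rot: [[-0.018, -0.168, -0.986], [0.003, -0.986, 0.168], [-1.0, 0.0, 0.018]]
force: [-0.7, 0.2, -3.2]
grip_width: 0.068
```

Run:
```python
from h import *
camera('wrist');s=state();p=snap('wrist','w7');print(s['tool_pos'],s['tool_rot'].round(4).tolist(),s['time'],s['force'],s['grip_width'])
cv2.imwrite('pics/w7b.png',cv2.resize(p['img'],(800,600)))
np.save('p7.npy',{k:p[k] for k in ('c2w','fx','fy','cx','cy')},allow_pickle=True)
print(proj(p,[.4533,.241,.138]),proj(p,[.462,.291,.13]))
for q in ['peg_tip','lever_pin','mirror','pad']: print(q,find(q,p))
```

```text
[0.42845216 0.19531616 0.27589823] [[-0.0175, -0.1684, -0.9856], [0.0028, -0.9857, 0.1683], [-0.9998, 0.0002, 0.0178]] 10.575 [ 0.25359791 -0.25621816 -3.23948202] 0.0658553636941075
[np.float64(228.3076903967119), np.float64(177.82467354274104)] [np.float64(178.8211628146538), np.float64(176.2452573631091)]
peg_tip [(0.86, [0.4773, 0.3145, 0.0126], [186, 152]), (0.7, [0.5592, 0.0335, 0.0297], [394, 45])]
lever_pin [(0.75, [0.5146, 0.0219, 0.1127], [440, 74])]
mirror [(0.92, [0.5117, 0.0207, 0.1183], [444, 76])]
pad [(0.68, [0.4485, 0.1864, 0.2363], [287, 199])]
```

View pics/w7b.png

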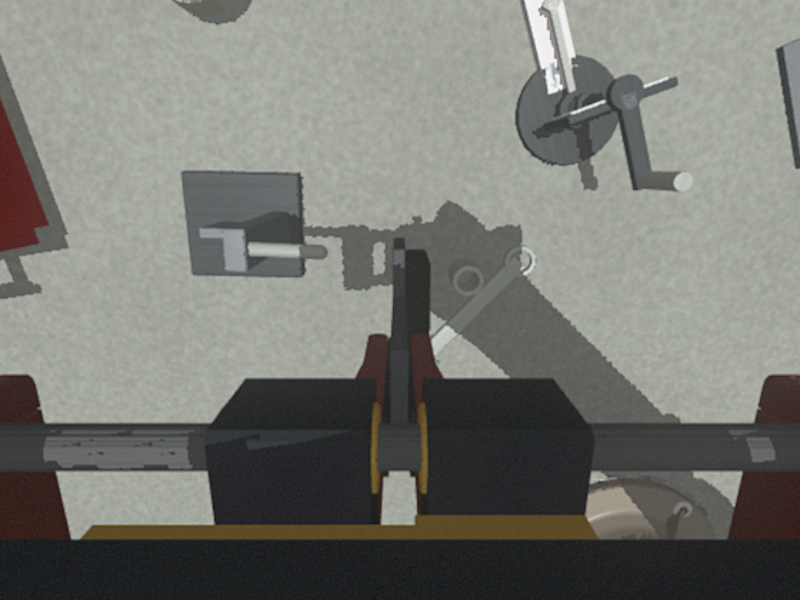

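Run:
```python
from h import *
p7=np.load('p7.npy',allow_pickle=True).item()
s=state();t=snap('top','t3');q=snap('scene','s3')
a=p7
print(tri([t,q,p7],[(187.4,251.4),(405.3,231.7),(228,175.7)]))
print(tri([t,q],[(187.4,251.4),(405.3,231.7)]))
print(tri([q,p7],[(405.3,231.7),(228,175.7)]))
print('tip w7 z138',atz(p7,228,175.7,.138),'root',atz(p7,172,175,.133))
img=cv2.imread('pics/w7.png');cv2.imwrite('pics/w7c.png',cv2.resize(img[110:210,110:260],None,fx=5.3,fy=5.3,interpolation=2))
cv2.imwrite('pics/t3c.png',cv2.resize(t['img'][210:290,130:230],None,fx=7,fy=7,interpolation=2))
```

```text
(array([0.45392833, 0.24189962, 0.13355755]), [np.float64(0.0004103758175802507), np.float64(0.0005605613359607493), np.float64(0.0008079252117124237)])
(array([0.45342345, 0.24190868, 0.13351554]), [np.float64(0.00021830841602775677), np.float64(0.0002183084160277182)])
(array([0.45436572, 0.24207286, 0.13402701]), [np.float64(0.0006121234333048024), np.float64(0.0006121234333048957)])
tip w7 z138 [0.45540318 0.24084707 0.138     ] root [0.46473634 0.29627531 0.133     ]
```

View pics/w7c.png

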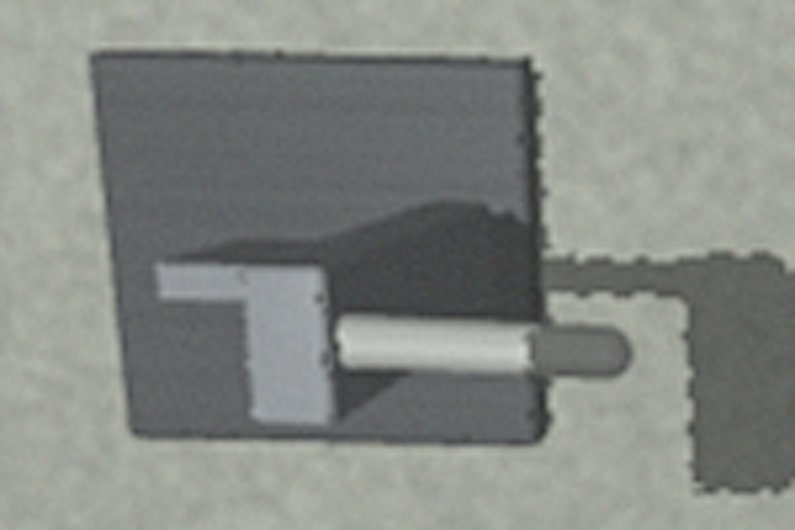

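View pics/t3c.png

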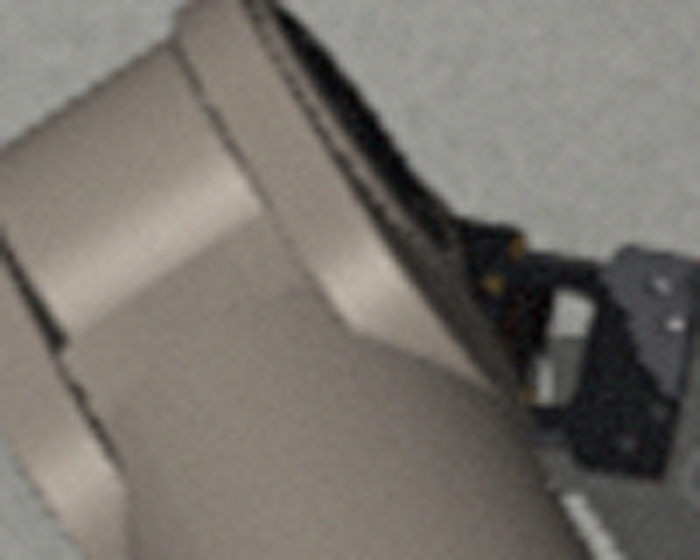

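Request:
step_arm(
  plan=[
    [[1,-0.3,-0.3,0,0.018,0],[2.5,-0.5,-0.4,0,0,0],[3,-0.5,-0.5,0,0,0],[3,-0.4,-0.4,0,0,0],[1.8,-0.2,-0.2,0,0,0],[0.7,-0.1,0,0,0,0],[0,0,0,0,0,0]],
  ],
)

```text
time: 11.8
tool_pos: [0.4518, 0.2133, 0.1506]
tool_rot: [[0.006, -0.17, -0.985], [0.001, -0.985, 0.17], [-1.0, -0.002, -0.005]]
force: [0.6, -0.5, -3.7]
grip_width: 0.066
```

Run:
```python
from h import *
camera('wrist');s=state();p=snap('wrist','w8');print(s['tool_pos'],s['tool_rot'].round(4).tolist(),s['time'],s['force'],s['grip_width'])
cv2.imwrite('pics/w8b.png',cv2.resize(p['img'],(800,600)))
q=snap('scene','s4')
cv2.imwrite('pics/s4c.png',cv2.resize(q['img'][170:320,330:470],None,fx=5,fy=4,interpolation=2))
tcp=s['tool_pos'];R=s['tool_rot'];eye=tcp+R@np.array([.018,0,.001]);tip=np.array([.4542,.2415,.137]);ax=np.array([.172,.985,-.14])
print('eye px',proj(q,eye),'tip px',proj(q,tip),proj(p,tip),'d tool cm',R.T@(tip-eye)*100, 'ax tool',R.T@ax)
```

```text
[0.45203608 0.2133469  0.15101988] [[0.0064, -0.1698, -0.9855], [0.0011, -0.9855, 0.1698], [-1.0, -0.0022, -0.0061]] 11.85 [ 0.30010482  1.04520637 -3.13639757] 0.0674902260718836
eye px [np.float64(395.2838958103554), np.float64(224.6903443243319)] tip px [np.float64(405.0562998377992), np.float64(230.45626367685523)] [np.float64(232.82963373022534), np.float64(247.781408481749)] d tool cm [-0.3935332  -2.80811201  0.17336286] ax tool [ 0.14218682 -0.99959492 -0.00137894]
```

View pics/w8b.png

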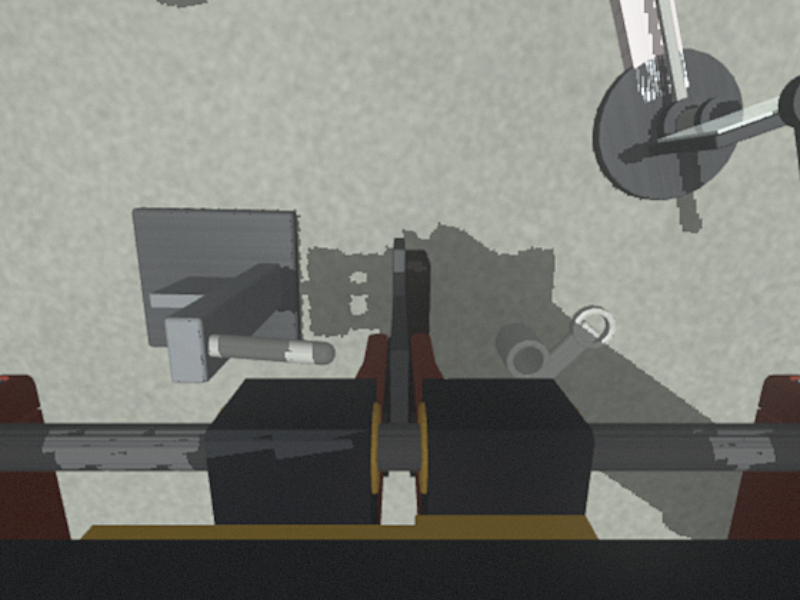

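View pics/s4c.png

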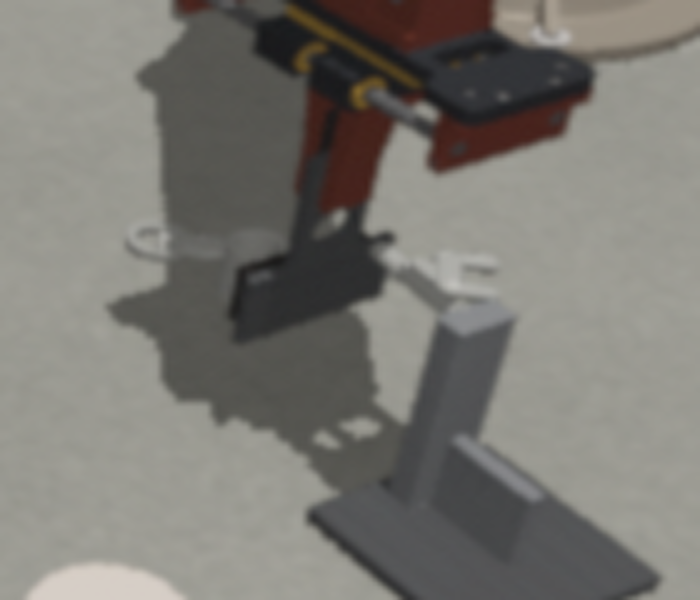

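Run:
```python
from h import *
p7=np.load('p7.npy',allow_pickle=True).item()
s=state();p=snap('wrist','w9')
cv2.imwrite('pics/w9c.png',cv2.resize(p['img'][215:275,100:250],None,fx=5.3,fy=5.3,interpolation=2))
q=snap('scene','s5')
print(s['tool_pos'])
X,e=tri([p7,p],[(228,175.9),(227.5,245.7)]);print(X,e)
X,e=tri([p7,p,q],[(228,175.9),(227.5,245.7),(405.3,231.7)]);print(X,e)
print('root',tri([p7,p],[(173.8,174.7),(147,242.5)]))
```

```text
[0.45252688 0.21342697 0.15169194]
[0.45504506 0.24345419 0.13433057] [np.float64(0.0018741065267703092), np.float64(0.0018741065267702125)]
[0.45525788 0.24326129 0.13530833] [np.float64(0.001886427382922125), np.float64(0.001867865080706091), np.float64(8.101458137701056e-05)]
root (array([0.4646472 , 0.29559053, 0.13065318]), [np.float64(0.00034328341044645867), np.float64(0.000343283410446422)])
```

View pics/w9c.png

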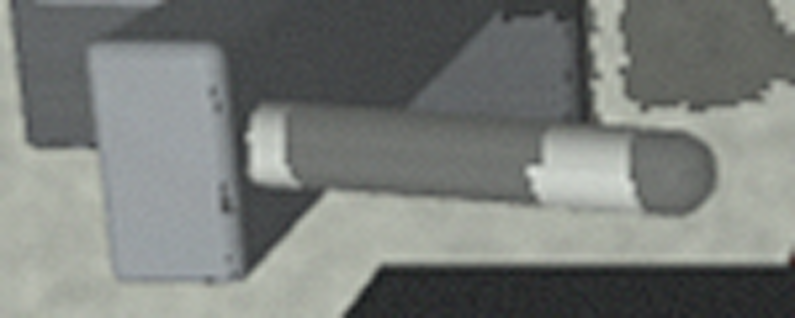

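Request:
step_arm(
  plan=[
    [[-0.3,0,0.15,0,0,0],[-0.1,-0.6,0,0,0,0],[0,-1,0,0,0,0],[0,-1,0,0,0,0],[0,-0.8,0,0,0,0],[0,-0.4,0,0,0,0]],
  ],
)

```text
time: 12.8
tool_pos: [0.4585, 0.2546, 0.1574]
tool_rot: [[0.01, -0.17, -0.985], [0.003, -0.985, 0.17], [-1.0, -0.005, -0.01]]
force: [-1.0, -0.4, -3.4]
grip_width: 0.07
```

Run:
```python
from h import *
s=state();p=snap('wrist','w10');print(s['tool_pos'],s['tool_rot'].round(4).tolist(),s['time'],s['force'],s['grip_width'])
cv2.imwrite('pics/w10c.png',cv2.resize(p['img'][195:285,100:320],None,fx=3.6,fy=3.6,interpolation=2))
q=snap('scene','s6')
cv2.imwrite('pics/s6c.png',cv2.resize(q['img'][180:280,360:460],None,fx=6,fy=6,interpolation=2))
tcp=s['tool_pos'];R=s['tool_rot'];eye=tcp+R@np.array([.018,0,.001]);tip=np.array([.4542,.2415,.137])
print('d tool cm',R.T@(tip-eye)*100)
```

```text
[0.4585105  0.2545833  0.15738021] [[0.0102, -0.17, -0.9854], [0.0029, -0.9854, 0.17], [-0.9999, -0.0046, -0.0096]] 12.8 [-0.9904818  -0.43519688 -3.44297844] 0.07049330847056
d tool cm [0.22971682 1.37189881 0.12181733]
```

View pics/w10c.png

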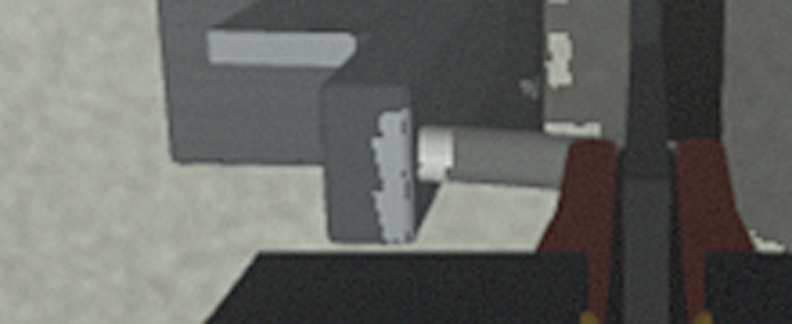

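View pics/s6c.png

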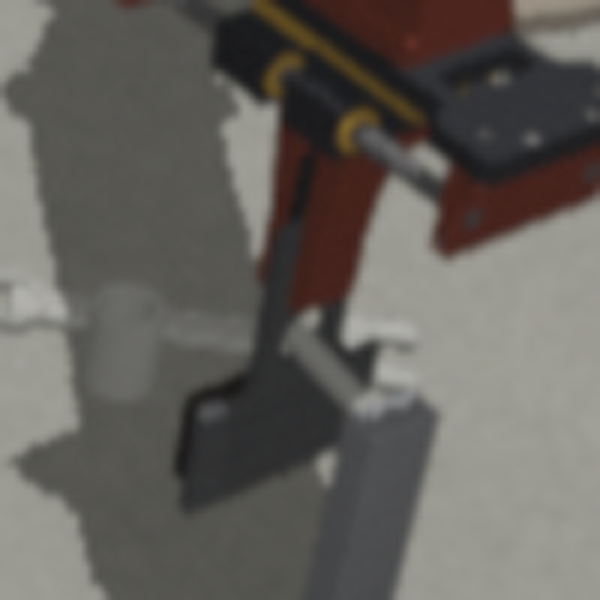

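Request:
step_arm(
  plan=[
    [[0.4,-0.2,0.15,0,0,0],[0.1,-0.6,0,0,0,0],[0.1,-0.6,0,0,0,0],[0.1,-0.3,0,0,0,0],[0.2,0,0,0,0,0],[0.2,0,0,0,0,0]],
  ],
)

```text
time: 13.65
tool_pos: [0.4604, 0.2721, 0.1466]
tool_rot: [[0.011, -0.171, -0.985], [0.002, -0.985, 0.171], [-1.0, -0.004, -0.01]]
force: [-5.3, -3.2, 17.2]
grip_width: 0.066
```

Run:
```python
from h import *
s=state();p=snap('wrist','w11');print(s['tool_pos'],s['tool_rot'].round(4).tolist(),s['time'],s['force'],s['grip_width'])
q=snap('scene','s7')
cv2.imwrite('pics/s7c.png',cv2.resize(q['img'][180:280,360:460],None,fx=6,fy=6,interpolation=2))
tcp=s['tool_pos'];R=s['tool_rot'];eye=tcp+R@np.array([.018,0,.001]);tip=np.array([.4542,.2415,.137])
print('d tool cm',R.T@(tip-eye)*100)
```

```text
[0.46039391 0.27205091 0.14655365] [[0.0106, -0.171, -0.9852], [0.0021, -0.9853, 0.171], [-0.9999, -0.0039, -0.01]] 13.65 [-5.27307858 -3.16893593 17.17839093] 0.06607057599020827
d tool cm [-8.57575394e-01  3.11966085e+00 -2.52434835e-03]
```

View pics/s7c.png

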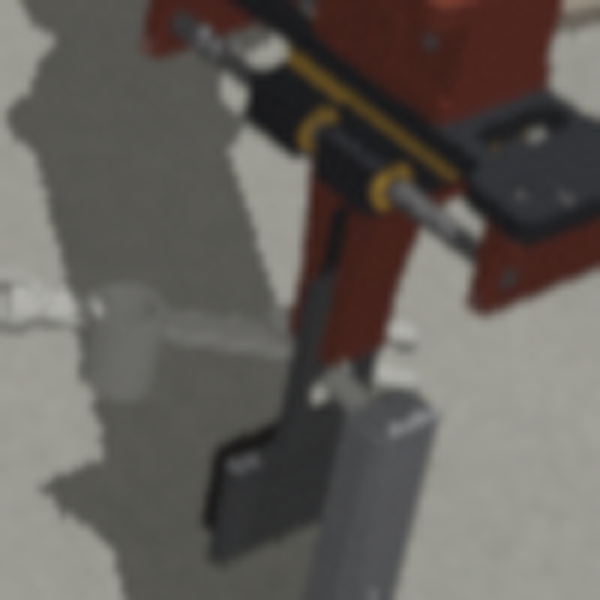

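Request:
step_arm(
  plan=[
    [[-0.2,0,0,0,0,0],[0,0,0,0,0,0]],
  ],
)

```text
time: 14.0
tool_pos: [0.4605, 0.2717, 0.1488]
tool_rot: [[0.011, -0.171, -0.985], [0.002, -0.985, 0.171], [-1.0, -0.004, -0.011]]
force: [-0.9, 0.5, -3.2]
grip_width: 0.069
```

Request:
step_arm(
  plan=[
    [[0,0,0,0,0,0],[0,0,0,0,0,0],[0,0,0,0,0,0],[0,0,0,0,0,0]],
  ],
  gripper=3,
)

```text
time: 14.5
tool_pos: [0.4613, 0.2722, 0.1494]
tool_rot: [[0.013, -0.172, -0.985], [0.003, -0.985, 0.172], [-1.0, -0.005, -0.012]]
force: [0.1, 1.0, -0.2]
grip_width: 0.34
```

Run:
```python
from h import *
s=state();p=snap('wrist','w12');print(s['tool_pos'],s['tool_rot'].round(4).tolist(),s['time'],s['force'],s['grip_width'])
cv2.imwrite('pics/w12c.png',cv2.resize(p['img'][150:300,150:400],None,fx=3.2,fy=3.2,interpolation=2))
q=snap('scene','s8')
cv2.imwrite('pics/s8c.png',cv2.resize(q['img'][180:280,360:460],None,fx=6,fy=6,interpolation=2))
```

```text
[0.46129083 0.27219139 0.14939925] [[0.0127, -0.1715, -0.9851], [0.0032, -0.9852, 0.1716], [-0.9999, -0.0053, -0.012]] 14.5 [ 0.11239012  1.02571122 -0.19690524] 0.34036343187304413
```

View pics/w12c.png

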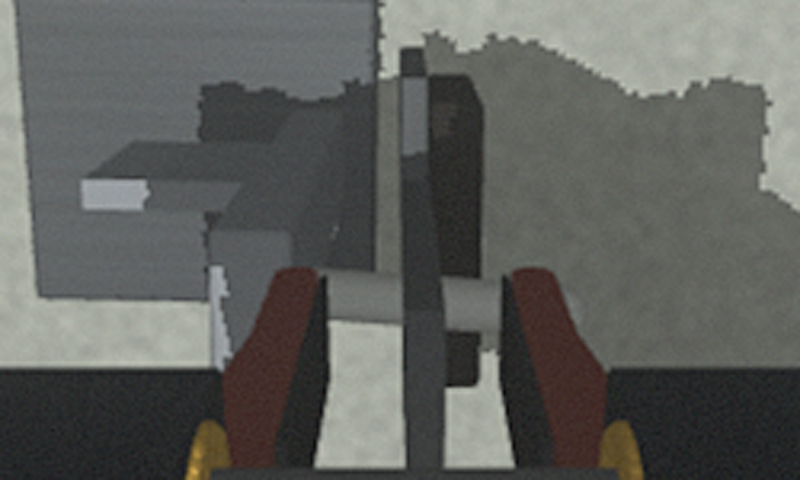

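View pics/s8c.png

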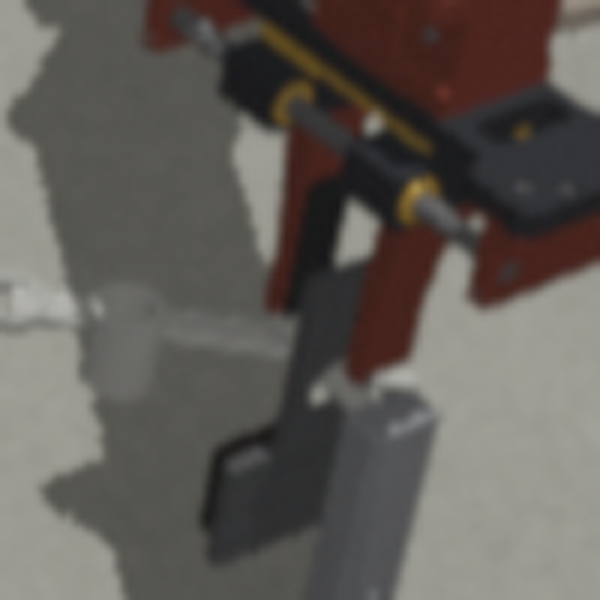

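Request:
step_arm(
  plan=[
    [[-1,0,0,0,0,0],[-2.5,0,0,0,0,0],[-4,0,0,0,0,0],[-3,0,0,0,0,0],[-1,0,0,0,0,0],[0,1,-2,0,0,0],[0,2,-3,0,0,0],[0,0,0,0,0,0]],
  ],
)

```text
time: 15.6
tool_pos: [0.5064, 0.2296, 0.2678]
tool_rot: [[0.011, -0.172, -0.985], [0.001, -0.985, 0.172], [-1.0, -0.003, -0.011]]
force: [0.5, 0.7, 0.2]
grip_width: 0.34
```

Run:
```python
from h import *
camera('wrist');s=state();p=snap('wrist','w13');print(s['tool_pos'],s['tool_rot'].round(4).tolist(),s['time'],s['force'],s['grip_width'],s['qpos'])
np.save('p13.npy',{k:p[k] for k in ('c2w','fx','fy','cx','cy')},allow_pickle=True)
q=snap('scene','s9');t=snap('top','t9')
for n,i in (('w',p),('s',q),('t',t)):
  for k in ['pad','pad_eye','pad_mark','lever_pin','lens','mirror_axis']: print(n,k,find(k,i,1))
cv2.imwrite('pics/w13b.png',cv2.resize(p['img'],(800,600)))
cv2.imwrite('pics/s9c.png',cv2.resize(q['img'][180:280,360:460],None,fx=6,fy=6,interpolation=2))
cv2.imwrite('pics/t9c.png',cv2.resize(t['img'][140:290,140:300],None,fx=5,fy=4,interpolation=2))
```

```text
[0.5050572  0.23127255 0.26773007] [[0.01, -0.1695, -0.9855], [0.0018, -0.9855, 0.1695], [-0.9999, -0.0035, -0.0095]] 15.65 [-0.3742767   0.62733456 -0.17375019] 0.3406832181851911 [  -5.09997265   16.20445363  -31.58819334  101.34469055    9.59391836
   64.53299652 -139.49747152]
w pad [(0.76, [0.479, 0.2597, 0.104], [258, 220])]
w pad_eye [(0.8, [0.4791, 0.2657, 0.105], [252, 221])]
w pad_mark []
w lever_pin [(0.81, [0.5147, 0.0235, 0.1183], [484, 152])]
w lens [(0.72, [0.5349, 0.0357, 0.0163], [424, 132])]
w mirror_axis [(0.74, [0.5384, 0.0349, 0.0153], [424, 129])]
s pad [(0.57, [0.4733, 0.2731, 0.1085], [409, 253])]
s pad_eye [(0.97, [0.477, 0.2729, 0.1042], [407, 255])]
s pad_mark [(0.61, [0.4721, 0.2691, 0.1068], [408, 252])]
s lever_pin [(0.96, [0.5207, 0.0249, 0.0916], [309, 210])]
s lens [(0.77, [0.5595, 0.0506, 0.0276], [303, 244])]
s mirror_axis [(0.75, [0.5592, 0.0458, 0.031], [302, 242])]
t pad []
t pad_eye []
t pad_mark []
t lever_pin [(0.66, [0.5133, 0.0201, 0.1184], [275, 230])]
t lens [(0.8, [0.5577, 0.0371, 0.0096], [270, 218])]
t mirror_axis [(0.97, [0.5529, 0.0395, 0.0117], [269, 220])]
```

View pics/w13b.png

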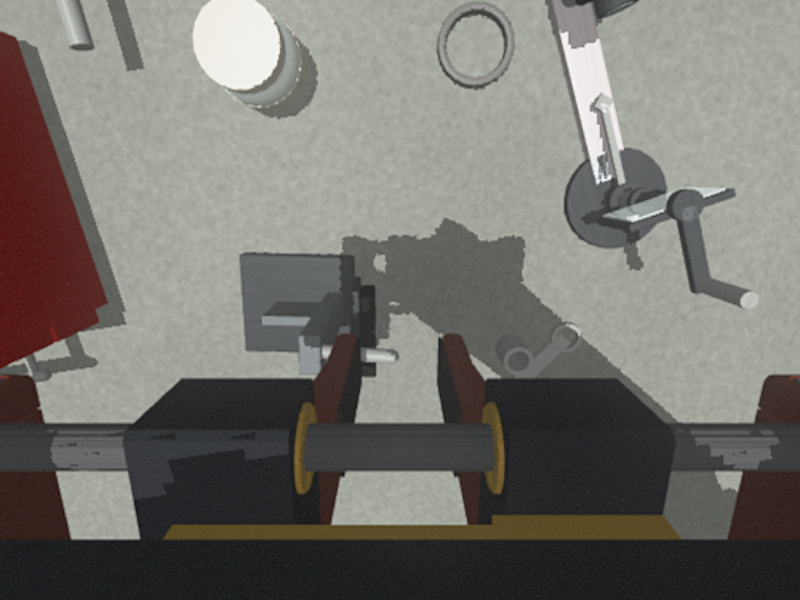

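View pics/s9c.png

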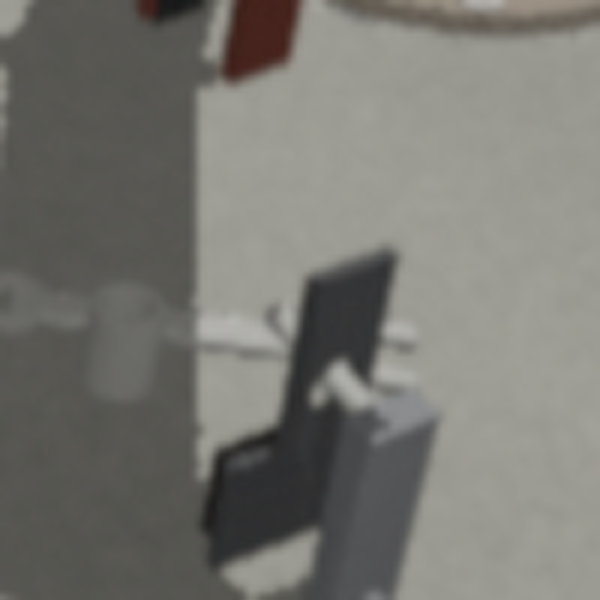

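View pics/t9c.png

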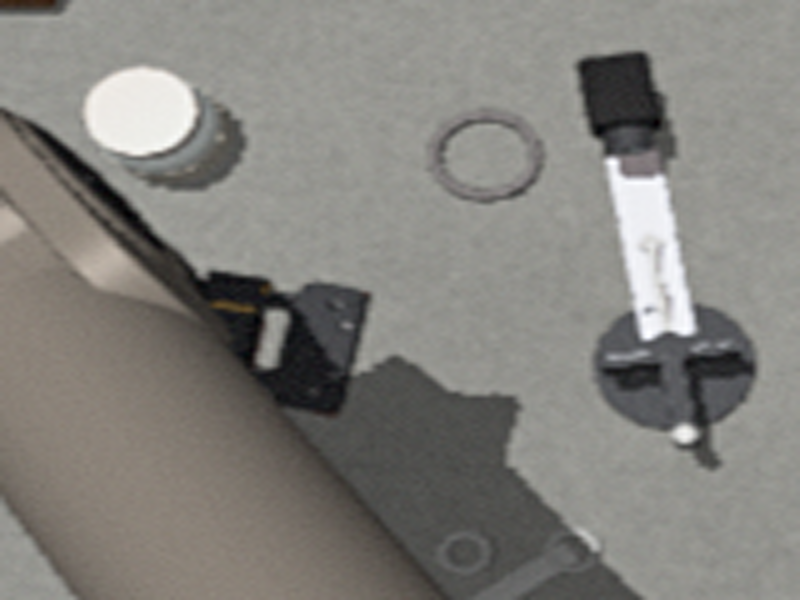

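Run:
```python
from h import *
p=np.load('p13.npy',allow_pickle=True).item()
q=snap('scene','s10');t=snap('top','t10')
print('pin',tri([p,q,t],[(525,209.3),(325.75,176.8),(277,248.3)]))
for z in (0.005,.015): print('disc',atz(t,275.2,231.75,z))
print('lens z.08',atz(t,265.6,177.5,.08))
print('ptr tip',atz(t,140+652/5,140+240/4,.028))
print('cam center z.1',atz(t,264.2,163.5,.1))
cv2.imwrite('pics/t10c.png',cv2.resize(t['img'][150:270,240:310],None,fx=7,fy=5,interpolation=2))
cv2.imwrite('pics/s10c.png',cv2.resize(q['img'][160:300,230:350],None,fx=6,fy=4.2,interpolation=2))
```

```text
pin (array([0.46256235, 0.01218882, 0.15462362]), [np.float64(0.0021682878378948725), np.float64(0.0018090321848713163), np.float64(0.0005035350339009678)])
disc [0.51980439 0.02196932 0.005     ]
disc [0.51876726 0.0216966  0.015     ]
lens z.08 [0.66029432 0.04849594 0.08      ]
ptr tip [0.60697872 0.03629174 0.028     ]
cam center z.1 [0.69454245 0.0520353  0.1       ]
```

View pics/t10c.png

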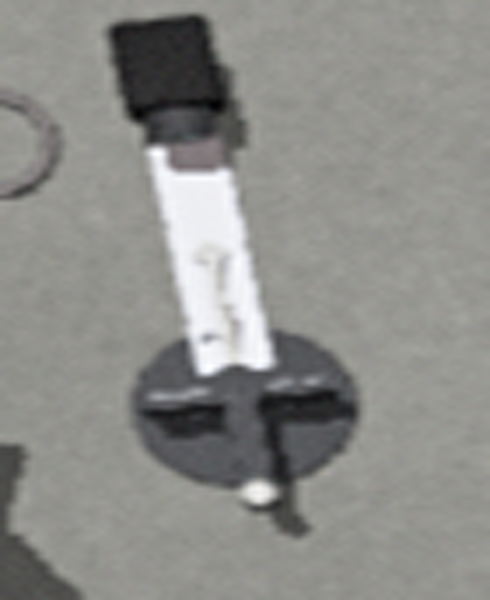

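View pics/s10c.png

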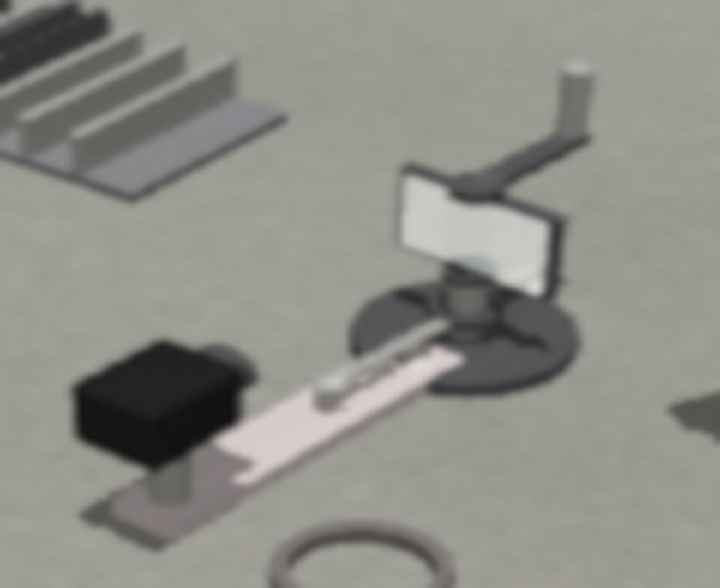

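Request:
step_arm(
  plan=[
    [[0,0,0,-0.14,0,0],[0,0,0,-0.16,0,0],[0,0,0,-0.16,0,0],[0,0,0,-0.16,0,0],[0,0,0,-0.13,0,0],[0,0,0,0,0,0]],
  ],
  gripper=5,
)

```text
time: 17.55
tool_pos: [0.5039, 0.2339, 0.2696]
tool_rot: [[0.012, 0.57, -0.822], [0.003, -0.822, -0.57], [-1.0, 0.004, -0.012]]
force: [0.1, 0.5, 0.5]
grip_width: 0.57
```

Run:
```python
from h import *
s=state();print(s['tool_pos'],s['tool_rot'].round(4).tolist(),s['time'],s['qpos'])
print(s['tool_rot'].T@(np.array([.462,.012,.22])-s['tool_pos'])*100)
```

```text
[0.5039265  0.23385245 0.26955187] [[0.0124, 0.5697, -0.8217], [0.0033, -0.8218, -0.5698], [-0.9999, 0.0044, -0.0121]] 17.55 [  0.58261416  17.36219652 -39.15395224 100.95976289  12.28517954
  65.22787078 -97.61660487]
[ 4.82963778 15.82170023 16.14514506]
```

Request:
step_arm(
  plan=[
    [[0.3,1.5,1.5,0,0,0],[0.7,3,3,0,0,0],[0.8,3.5,3.6,0,0,0],[0.8,3.5,3.6,0,0,0],[0.8,2.5,2.6,0,0,0],[0.5,1.2,1.2,0,0,0],[0.4,0.4,0.4,0,0,0],[0,0,0,0,0,0]],
  ],
)

```text
time: 18.55
tool_pos: [0.461, 0.0123, 0.2244]
tool_rot: [[0.015, 0.555, -0.832], [0.007, -0.832, -0.555], [-1.0, 0.003, -0.016]]
force: [0.2, -0.2, 0.3]
grip_width: 0.571
```

Run:
```python
from h import *
camera('wrist');s=state();p=snap('wrist','w14');print(s['tool_pos'],s['tool_rot'].round(4).tolist(),s['time'])
np.save('p14.npy',{k:p[k] for k in ('c2w','fx','fy','cx','cy')},allow_pickle=True)
print('pin px pred',proj(p,[.462,.012,.158]))
cv2.imwrite('pics/w14b.png',cv2.resize(p['img'],(800,600)))
```

```text
[0.46122106 0.01277961 0.22463973] [[0.0159, 0.5559, -0.8311], [0.0067, -0.8313, -0.5558], [-0.9999, 0.0033, -0.0169]] 18.6
pin px pred [np.float64(279.4939034860674), np.float64(218.72898938601764)]
```

View pics/w14b.png

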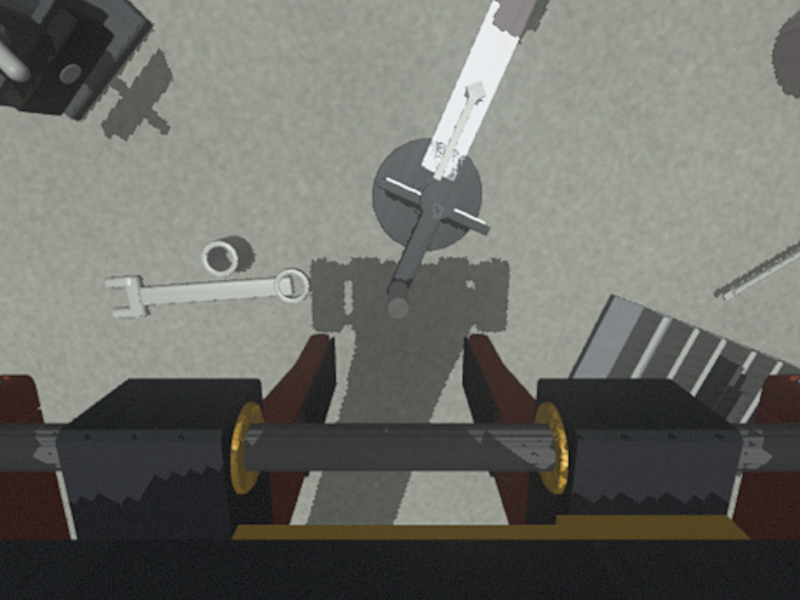

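Request:
step_arm(
  plan=[
    [[1,0,-0.1,0,0.016,0],[2,0,-0.1,0,0,0],[2.5,0,0,0,0,0],[2,0,0,0,0,0],[1.2,0,0,0,0,0],[0.6,0,0,0,0,0],[0,0,0,0,0,0]],
  ],
)

```text
time: 19.52
tool_pos: [0.4701, 0.0241, 0.1319]
tool_rot: [[0.036, 0.565, -0.824], [0.02, -0.825, -0.565], [-0.999, 0.004, -0.041]]
force: [-0.9, 0.2, -0.1]
grip_width: 0.57
```

Run:
```python
from h import *
camera('wrist');s=state();p=snap('wrist','w15');print(s['tool_pos'],s['tool_rot'].round(4).tolist(),s['time'],s['force'])
cv2.imwrite('pics/w15b.png',cv2.resize(p['img'],(800,600)))
```

```text
[0.47035017 0.02406046 0.13217316] [[0.0369, 0.5649, -0.8243], [0.02, -0.8251, -0.5646], [-0.9991, 0.0043, -0.0417]] 19.575 [0.0386952  0.49529269 0.60731643]
```

View pics/w15b.png

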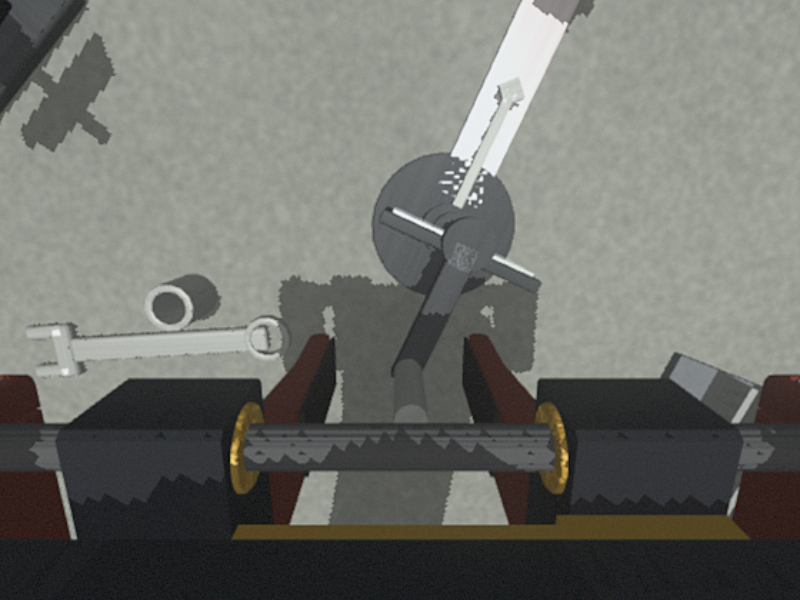

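Request:
step_arm(
  plan=[
    [[0,0.2,0.4,0,-0.042,0],[0.2,0.2,0.6,0,0,0],[0.2,0.1,0.4,0,0,0],[0,0,0,0,0,0]],
  ],
)

```text
time: 20.12
tool_pos: [0.4619, 0.0107, 0.1295]
tool_rot: [[0.006, 0.564, -0.826], [-0.004, -0.826, -0.564], [-1.0, 0.007, -0.002]]
force: [-0.1, 0.2, 0.3]
grip_width: 0.567
```

Run:
```python
from h import *
camera('wrist');s=state();p=snap('wrist','w16');print(s['tool_pos'],s['tool_rot'].round(4).tolist(),s['time'],s['force'])
print(proj(p,[.462,.012,.158]))
cv2.imwrite('pics/w16b.png',cv2.resize(p['img'],(800,600)))
```

```text
[0.46207327 0.01087665 0.12958231] [[0.0058, 0.5638, -0.8259], [-0.0043, -0.8259, -0.5638], [-1.0, 0.0068, -0.0023]] 20.175 [-0.73527377 -0.13751302  0.2807371 ]
[np.float64(276.4846180047024), np.float64(275.1406538262525)]
```

View pics/w16b.png

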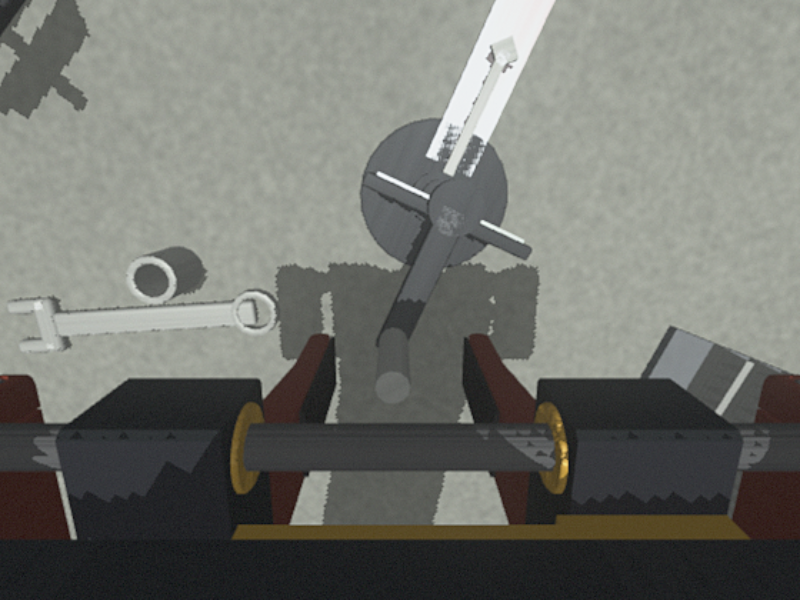

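Request:
step_arm(
  plan=[
    [[0.1,-0.15,-0.2,0,0,0],[0,0,0,0,0,0]],
  ],
)

```text
time: 20.48
tool_pos: [0.4633, 0.0138, 0.1287]
tool_rot: [[0.006, 0.564, -0.826], [-0.004, -0.826, -0.564], [-1.0, 0.007, -0.003]]
force: [-0.5, -0.5, 0.3]
grip_width: 0.572
```

Request:
step_arm(
  plan=[
    [[0,0,0,0,0,0],[0,0,0,0,0,0],[0,0,0,0,0,0],[0,0,0,0,0,0],[0,0,0,0,0,0]],
  ],
  gripper=0,
  squeeze=20,
)

```text
time: 21.1
tool_pos: [0.4633, 0.0142, 0.1287]
tool_rot: [[0.006, 0.564, -0.826], [-0.004, -0.826, -0.564], [-1.0, 0.006, -0.003]]
force: [-0.5, 1.2, 0.4]
grip_width: 0.131
```

Run:
```python
from h import *
camera('wrist');s=state();p=snap('wrist','w17');print(s['tool_pos'],s['tool_rot'].round(4).tolist(),s['time'],s['force'],s['grip_width'])
cv2.imwrite('pics/w17b.png',cv2.resize(p['img'],(800,600)))
```

```text
[0.46323013 0.01414899 0.12865218] [[0.0061, 0.5643, -0.8255], [-0.0036, -0.8255, -0.5644], [-1.0, 0.0064, -0.003]] 21.15 [-0.65213306  0.86357639  0.96725207] 0.12737355911071335
```

View pics/w17b.png

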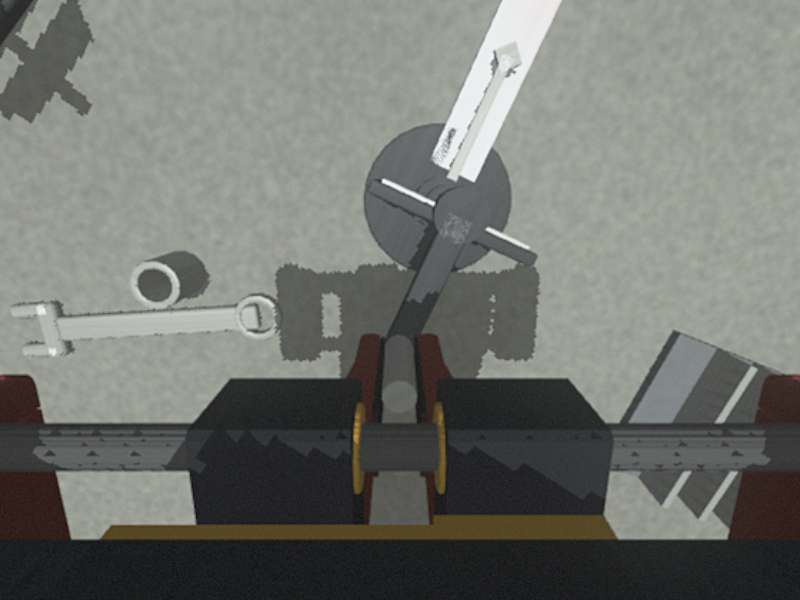

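Run:
```python
import numpy as np
y=np.array([.564,-.826]);z=np.array([-.826,-.564])
P=lambda th:-6*np.array([np.cos(np.radians(10.3+th)),np.sin(np.radians(10.3+th))])
th=np.array([0,2,6,11,16,21,26,30,33,37,40])
for a,b in zip(th,th[1:]):
    d=P(b)-P(a);print(b,(d@y).round(2),(d@z).round(2))
```

```text
2 0.19 0.08
6 0.39 0.14
11 0.5 0.14
16 0.51 0.1
21 0.52 0.05
26 0.52 0.0
30 0.42 -0.03
33 0.31 -0.04
37 0.41 -0.08
40 0.3 -0.08
```

Request:
step_arm(
  plan=[
    [[0,0.2,0.08,0,0,0],[0,0.4,0.14,0,0,0],[0,0.5,0.14,0,0,0],[0,0.5,0.1,0,0,0],[0,0.5,0.05,0,0,0],[0,0.5,0,0,0,0],[0,0.4,-0.03,0,0,0],[0,0.3,-0.04,0,0,0]],
  ],
)

```text
time: 22.2
tool_pos: [0.4772, -0.0152, 0.1286]
tool_rot: [[0.003, 0.567, -0.824], [-0.002, -0.824, -0.567], [-1.0, 0.003, -0.001]]
force: [-1.3, 4.9, 0.5]
grip_width: 0.129
```

Run:
```python
from h import *
s=state();print(s['tool_pos'],s['time'],s['force'],s['grip_width'])
v=np.array([.522,.0242])-s['tool_pos'][:2];print('phi',np.degrees(np.arctan2(v[1],v[0])),np.linalg.norm(v))
p=snap('wrist','w18')
cv2.imwrite('pics/w18b.png',cv2.resize(p['img'],(800,600)))
```

```text
[ 0.47722626 -0.01521189  0.12858498] 22.2 [-1.30637095  4.93163186  0.48452096] 0.12927145946186944
phi 41.35571065419072 0.05964884474442842
```

View pics/w18b.png

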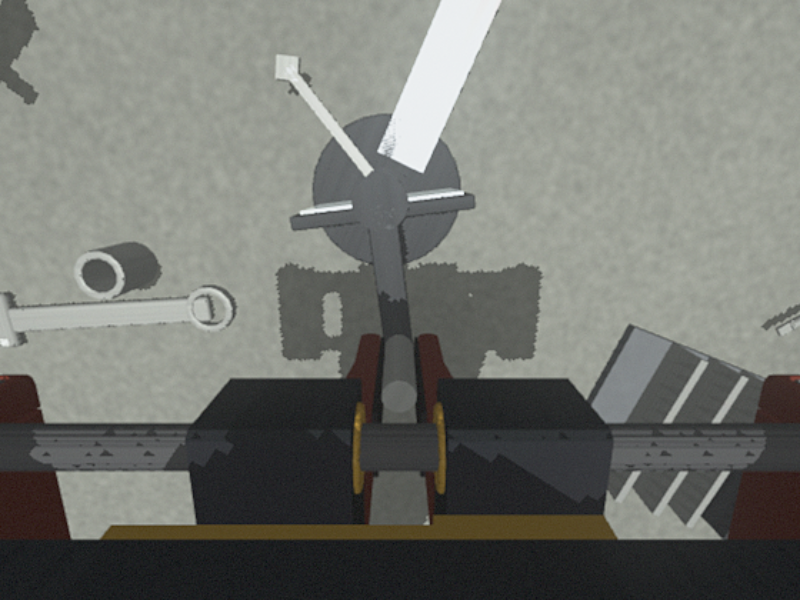

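Run:
```python
import numpy as np
y=np.array([.567,-.824]);z=np.array([-.824,-.567])
P=lambda th:-5.97*np.array([np.cos(np.radians(th)),np.sin(np.radians(th))])
th=np.array([41.4,44.5,48.5,52.5,55.5,57.6])
for a,b in zip(th,th[1:]):
    d=P(b)-P(a);print(b,(d@y).round(2),(d@z).round(2))
```

```text
44.5 0.32 -0.05
48.5 0.41 -0.09
52.5 0.4 -0.11
55.5 0.29 -0.1
57.6 0.2 -0.08
```

Request:
step_arm(
  plan=[
    [[0,0.32,-0.05,0,0,0],[0,0.4,-0.09,0,0,0],[0,0.4,-0.11,0,0,0],[0,0.3,-0.1,0,0,0],[0,0.2,-0.08,0,0,0],[0,0,0,0,0,0]],
  ],
)

```text
time: 23.0
tool_pos: [0.4909, -0.0266, 0.1287]
tool_rot: [[0.002, 0.567, -0.823], [-0.002, -0.823, -0.567], [-1.0, 0.003, -0.001]]
force: [-3.3, 4.1, 2.2]
grip_width: 0.128
```

Run:
```python
from h import *
camera('wrist');s=state();p=snap('wrist','w19');print(s['tool_pos'],s['time'],s['force'],s['grip_width'])
v=np.array([.522,.0242])-s['tool_pos'][:2];print('phi',np.degrees(np.arctan2(v[1],v[0])),np.linalg.norm(v))
np.save('p19.npy',{k:p[k] for k in ('c2w','fx','fy','cx','cy')},allow_pickle=True)
cv2.imwrite('pics/w19b.png',cv2.resize(p['img'],(800,600)))
q=snap('scene','s19');t=snap('top','t19')
cv2.imwrite('pics/s19c.png',cv2.resize(q['img'][160:310,270:470],None,fx=4,fy=4,interpolation=2))
cv2.imwrite('pics/t19c.png',cv2.resize(t['img'][190:290,130:300],None,fx=4.7,fy=4.7,interpolation=2))
```

```text
[ 0.4908325  -0.02657403  0.12861193] 23.05 [-2.23333677  3.83306762  2.53806128] 0.1293897342821803
phi 58.4564314799321 0.059576968104265965
```

View pics/w19b.png

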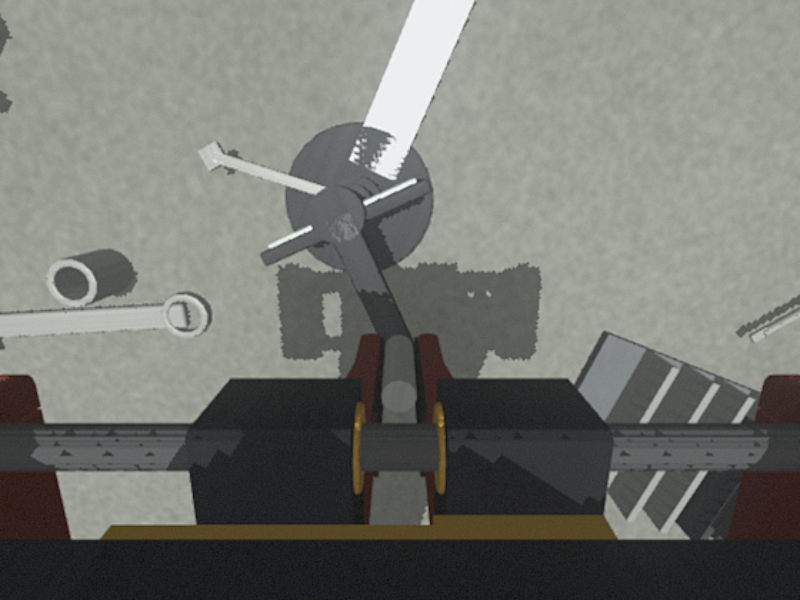

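View pics/s19c.png

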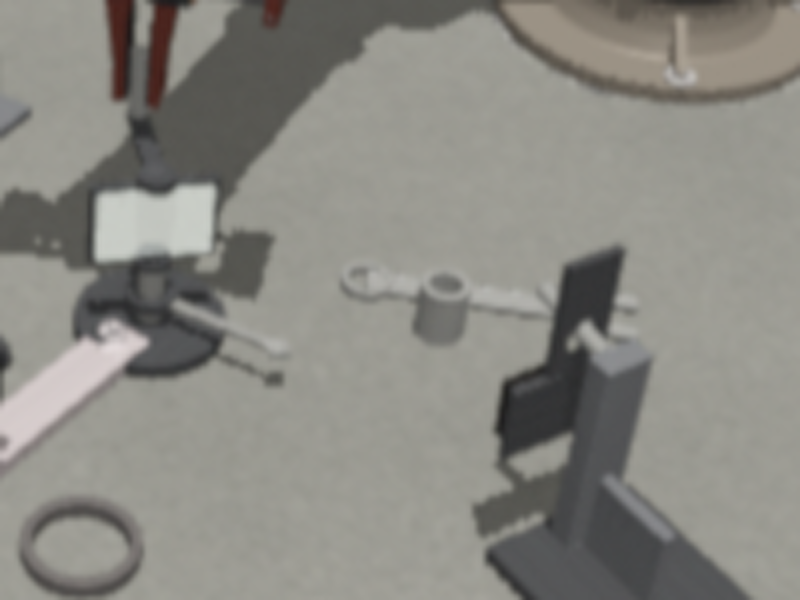

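View pics/t19c.png

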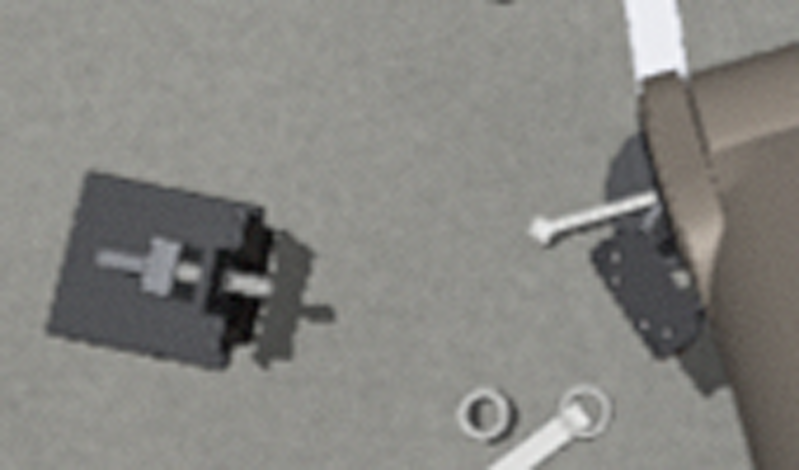

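Run:
```python
from h import *
p=np.load('p19.npy',allow_pickle=True).item()
q=snap('scene','s20');t=snap('top','t20');s=state()
k=.7
a=atz(p,210*k,156*k,.029);b=atz(p,325*k,189*k,.028);print('w',a,b)
c=atz(t,245.5,239.4,.029);d=atz(t,269.4,232.1,.028);print('t',c,d)
print('tip tri',tri([p,t,q],[(210*k,156*k),(245.5,239.4),(270+280/4,160+347/4)]))
tab=atz(t,174.9,249.6,.177);print('tab',tab)
# tab top in scene
print('tab tri',tri([t,q],[(174.9,249.6),(270+596/4,160+255/4)]))
ang=lambda u,v:np.degrees(np.arctan2(u[1]-v[1],u[0]-v[0]))
H=np.array([.5205,.0232])
for pt in ([.4575,.2545],[tab[0]-.0165*.18,tab[1]-.0165*.984]):
  print('mark',pt,ang(pt,H))
print('ptr',ang(a,b),ang(c,d),ang(a,H),ang(c,H))
cv2.imwrite('pics/t20c.png',cv2.resize(t['img'][220:275,140:200],None,fx=10,fy=10,interpolation=2))
cv2.imwrite('pics/s20c.png',cv2.resize(q['img'][210:290,380:450],None,fx=8,fy=7,interpolation=2))
```

```text
w [0.49802559 0.1065189  0.029     ] [0.51926799 0.0435832  0.028     ]
t [0.49504991 0.10341522 0.029     ] [0.51625448 0.0374811  0.028     ]
tip tri (array([0.49614229, 0.10650342, 0.02320204]), [np.float64(0.0021433569869214655), np.float64(0.0026335981913231713), np.float64(0.0007638161244280683)])
tab [0.45494355 0.26385071 0.177     ]
tab tri (array([0.45397291, 0.2670959 , 0.1710665 ]), [np.float64(0.0022988201283808264), np.float64(0.0022988201283809153)])
mark [0.4575, 0.2545] 105.23625279016925
mark [np.float64(0.45197355399338063), np.float64(0.24761470824217477)] 106.98038132354402
ptr 108.65084361694458 107.82791043340737 105.09566819630643 107.60280257067899
```

View pics/t20c.png

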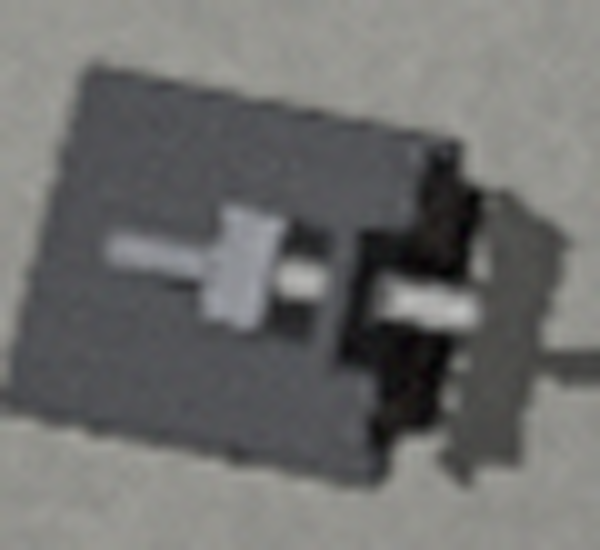

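View pics/s20c.png

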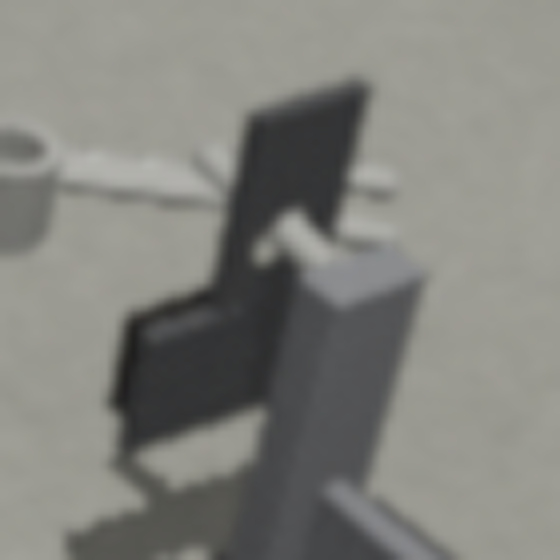

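Run:
```python
from h import *
w=cv2.imread('pics/w19.png');t=cv2.imread('pics/t20.png')
cv2.imwrite('pics/w19z.png',cv2.resize(w[80:200,120:320],None,fx=4,fy=4,interpolation=2))
cv2.imwrite('pics/t20z.png',cv2.resize(t[215:260,235:285],None,fx=12,fy=12,interpolation=2))
```

```text
(no output)
```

View pics/w19z.png

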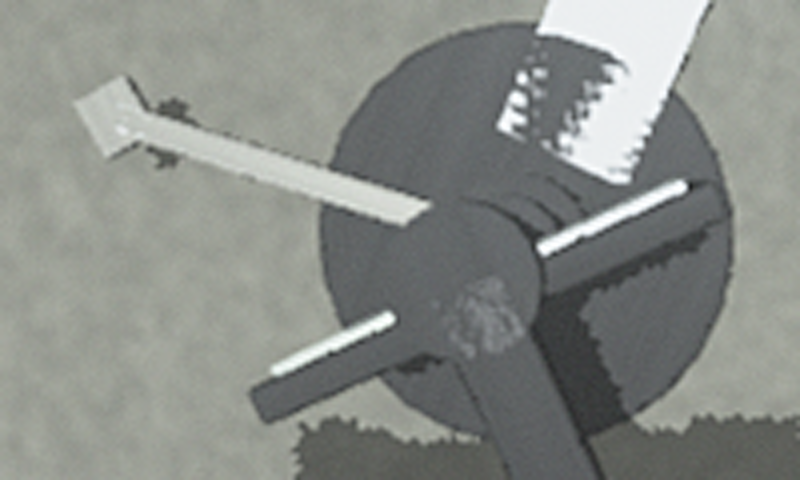

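View pics/t20z.png

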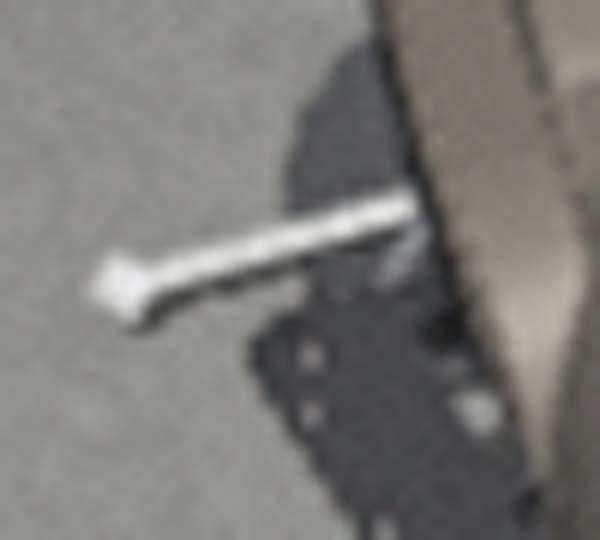

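Run:
```python
from h import *
p=np.load('p19.npy',allow_pickle=True).item();t=snap('top','t21')
L={}
L['w']=(atz(p,120+160/4,80+128/4,.028),atz(p,120+400/4,80+210/4,.028)); hw=atz(p,120+527/4,80+230/4,.01)
L['t']=(atz(t,235+165/12,215+280/12,.028),atz(t,235+410/12,215+203/12,.028)); ht=atz(t,275.2,231.75,.01)
print('hinge w,t',hw,ht)
for k,(a,b) in L.items():
    u=(a-b)[:2];u/=np.linalg.norm(u);n=np.array([-u[1],u[0]])
    print(k,a.round(4),b.round(4),'ang',np.degrees(np.arctan2(u[1],u[0])),'hinge off',[(n@(np.array(h)-b[:2])).round(4) for h in ([.522,.0242],[.519,.022],hw[:2],ht[:2])],'mark off',[(n@(np.array(m)-b[:2])).round(4) for m in ([.4585,.260],[.4535,.260])])
    for h in ([.522,.0242],[.519,.022]): print('   from hinge', [(n@(np.array(m)-h)).round(4) for m in ([.4585,.260],[.4535,.260])])
print(state()['tool_pos'])
```

```text
hinge w,t [0.52560286 0.02560017 0.01      ] [0.51928582 0.02183296 0.01      ]
w [0.5019 0.0972 0.028 ] [0.5156 0.0486 0.028 ] ang 105.8112841207071 hinge off [np.float64(0.0005), np.float64(0.004), np.float64(-0.0033), np.float64(0.0038)] mark off [np.float64(-0.0026), np.float64(0.0022)]
   from hinge [np.float64(-0.0032), np.float64(0.0017)]
   from hinge [np.float64(-0.0066), np.float64(-0.0018)]
t [0.4982 0.0946 0.028 ] [0.5168 0.0381 0.028 ] ang 108.2041821696305 hinge off [np.float64(-0.0006), np.float64(0.0029), np.float64(-0.0045), np.float64(0.0027)] mark off [np.float64(-0.014), np.float64(-0.0092)]
   from hinge [np.float64(-0.0133), np.float64(-0.0086)]
   from hinge [np.float64(-0.0169), np.float64(-0.0121)]
[ 0.49073784 -0.02649309  0.12863036]
```

Request:
step_arm(
  plan=[
    [[0,-0.1,0.03,0,0,0],[0,0,0,0,0,0],[0,0,0,0,0,0],[0,0,0,0,0,0],[0,0,0,0,0,0],[0,0,0,0,0,0],[0,0,0,0,0,0],[0,0,0,0,0,0]],
  ],
)

```text
time: 24.35
tool_pos: [0.4901, -0.0261, 0.1286]
tool_rot: [[0.003, 0.567, -0.824], [-0.002, -0.824, -0.567], [-1.0, 0.003, -0.001]]
force: [-0.9, 3.7, 1.1]
grip_width: 0.13
```

Run:
```python
from h import *
camera('wrist');s=state();p=snap('wrist','w22');print(s['tool_pos'],s['time'],s['force'],s['grip_width'],s['qvel'])
v=np.array([.522,.0242])-s['tool_pos'][:2];print('phi',np.degrees(np.arctan2(v[1],v[0])))
cv2.imwrite('pics/w22z.png',cv2.resize(p['img'][80:200,120:320],None,fx=4,fy=4,interpolation=2))
t=snap('top','t22');cv2.imwrite('pics/t22z.png',cv2.resize(t['img'][200:280,150:300],None,fx=5,fy=5,interpolation=2))
np.save('p22.npy',{k:p[k] for k in ('c2w','fx','fy','cx','cy')},allow_pickle=True)
```

```text
[ 0.4901419  -0.02611311  0.12866006] 24.4 [-1.41204471  3.05643981  1.26151754] 0.13352586193223037 [-0.01548643  0.07310942  0.04286853  0.05739342  0.02480103 -0.01288022
  0.08410645]
phi 57.658141886739564
```

View pics/w22z.png

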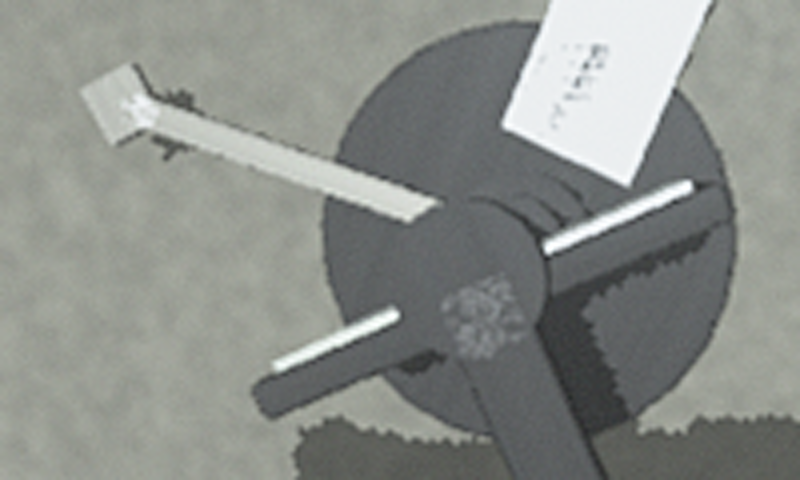

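View pics/t22z.png

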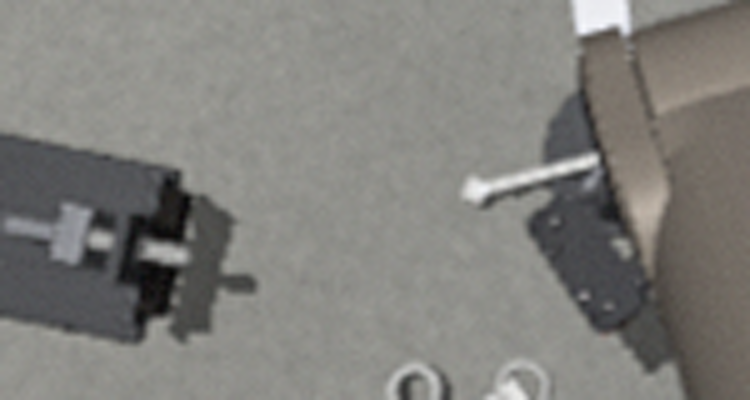

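Run:
```python
from h import *
p=np.load('p22.npy',allow_pickle=True).item();t=snap('top','t23');q=snap('scene','s23')
print(find('pad_mark',q,1),find('pad_eye',q,1))
L={'w':(atz(p,120+165/4,80+122/4,.028),atz(p,120+405/4,80+207/4,.028)),'t':(atz(t,245,238,.028),atz(t,269.6,231.4,.028))}
for k,(a,b) in L.items():
    u=(a-b)[:2];u/=np.linalg.norm(u);n=np.array([-u[1],u[0]])
    print(k,a,b,np.degrees(np.arctan2(u[1],u[0])),'mark off',[(n@(np.array(m)-b[:2])).round(4) for m in ([.4585,.260],[.4535,.260])],[(n@(np.array(m)-[.5205,.0232])).round(4) for m in ([.4585,.260],[.4535,.260])])
cv2.imwrite('pics/s23.png',q['img'])
print(state()['time'])
```

```text
[(0.92, [0.4704, 0.2721, 0.11], [410, 251])] [(0.61, [0.4744, 0.2713, 0.1034], [408, 254])]
w [0.50288249 0.09734267 0.028     ] [0.51611988 0.04849536 0.028     ] 105.16271731050134 mark off [np.float64(0.0003), np.float64(0.0051)] [np.float64(-0.0021), np.float64(0.0027)]
t [0.49901702 0.10499166 0.028     ] [0.51821827 0.03695903 0.028     ] 105.760967596753 mark off [np.float64(-0.0031), np.float64(0.0017)] [np.float64(-0.0047), np.float64(0.0002)]
24.7
```

View pics/s23.png

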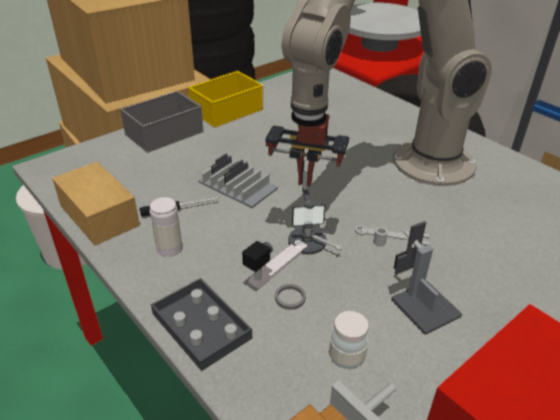

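Both views put the pointer line within about 5 mm of the mark. The pad hangs still, the grip is holding, and nothing else has moved, so I'm handing in.

```bash
python3 -c "
from plant import *
print(finish_job())"
```

```text
the job is handed in; nothing more can be done
None
```

The tall-tab pad is hanging by its eye on the peg, lining towards the mirror, and I let go of it. I then took the lever pin and turned the mirror about 47° to aim the pointer at the mark. I handed the job in at about 24.7 s of the 61 s, still holding the pin with the grip set to 20 N.

**Pointer:** it aims about 105° (wrist camera) to 106° (top camera) from the base x axis. Both views put the mark within about 5 mm of the pointer line, against the 20 mm allowed. I worked out the mark's position from the peg and the pad's hang, because the lining faces away from the scene camera.

**Pad:** it is at rest about 3 cm in from the peg tip. It hangs with a small tilt, roughly 7° by estimate, against the 0.3 rad (about 17°) allowed.

**Other pads and things on the bench:** none looked moved in the last scene image. I did not measure them.

**Disagreements:**
- The two cameras differed by 2–3 mm in position.
- Before the last correction, they gave pointer angles 2.4° apart. I turned the mirror back about 0.8°, and they then agreed to 0.6°.
- One small levelling turn went the wrong way during the approach to the pin. I corrected it before gripping.

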